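# Clear the dryer, load the slide carriers and put the markers away

### The job

Lift the lidded canister off the slide dryer by its handle and stand it upright, wholly on the cork mat beside it; then move every slide carrier from the rack into a dryer slot of its own, pushed fully home, and only when all of them are in, flip the dryer's lever right over to on. Also lay both markers in the lanes of their cradle, one to a lane, centred and seated in the notches (at any time), never tip the canister over, and leave the dropper bottle, slide box and mouse where they are.

Things in the scene. Friction and masses are not known exactly. Their poses are not given: they have to be found in the camera images.
- canister: Steel lidded canister, 84 mm in diameter (lid 89), 102 mm high, 0.4 to 0.65 kg, arched handle on top. Origin: centre of its underside. The black grip bar runs along its x: 88 mm long, 14 wide (y), 12 high, centre 140 mm above the origin; 72 mm free between its two posts, 32 mm between bar and lid. Starts on the dryer's top.
- mat: Square cork mat, 160 x 160 mm, 4 mm thick, fixed to the bench. Origin: centre of its underside (on the bench). It lies on one side of the dryer, the carrier rack on the other; which is which varies.
- dryer: Slide dryer: grey block fixed to the bench, 150 (x) x 144 (y) x 60 (z) mm, with four slots in its top. Origin: centre of its underside. Slots run along its x: 120 mm long, 11 mm wide (y), 42 mm deep (floor 18 mm above the origin), centred at y = -54, -18, +18, +54 mm.
- dryer_hole0 (a point): Centre of the mouth of the dryer's slot 0 (at y = -54 mm), level with its top; axes parallel to the dryer's.
- dryer_hole1 (a point): Centre of the mouth of the dryer's slot 1 (at y = -18 mm), level with its top; axes parallel to the dryer's.
- dryer_hole2 (a point): Centre of the mouth of the dryer's slot 2 (at y = +18 mm), level with its top; axes parallel to the dryer's.
- dryer_hole3 (a point): Centre of the mouth of the dryer's slot 3 (at y = +54 mm), level with its top; axes parallel to the dryer's.
- rack: Carrier rack: white block fixed to the bench, 150 (x) x 144 (y) x 42 (z) mm, with four wider slots (120 x 12 mm, along its x) at the same spacing as the dryer's, floor 12 mm above its origin (centre of underside). The carriers start standing in it, tops 97 mm above the bench.
- carrier0: Slide carrier: an upright flat aluminium panel 110 mm wide (its x), 8 mm thick (its y) and 85 mm high (z), with glass slides let into both faces; 0.12 kg. Origin: middle of its lower edge. All carriers are alike; some may be absent. Fully home in a dryer slot, its origin is 18 mm above the dryer's and 43 mm of it stands out of the top.
- carrier1: Slide carrier: an upright flat aluminium panel 110 mm wide (its x), 8 mm thick (its y) and 85 mm high (z), with glass slides let into both faces; 0.12 kg. Origin: middle of its lower edge. All carriers are alike; some may be absent. Fully home in a dryer slot, its origin is 18 mm above the dryer's and 43 mm of it stands out of the top.
- carrier2: Slide carrier: an upright flat aluminium panel 110 mm wide (its x), 8 mm thick (its y) and 85 mm high (z), with glass slides let into both faces; 0.12 kg. Origin: middle of its lower edge. All carriers are alike; some may be absent. Fully home in a dryer slot, its origin is 18 mm above the dryer's and 43 mm of it stands out of the top.
- carrier3: Slide carrier: an upright flat aluminium panel 110 mm wide (its x), 8 mm thick (its y) and 85 mm high (z), with glass slides let into both faces; 0.12 kg. Origin: middle of its lower edge. All carriers are alike; some may be absent. Fully home in a dryer slot, its origin is 18 mm above the dryer's and 43 mm of it stands out of the top.
- switch (a joint): Black toggle lever of the dryer, rad: 0 = off (leans to the dryer's -x), 1.0 = on (leans to +x) at its stop. It turns about the dryer's y axis and stays where it is left; a light push is enough.
- switch_tip (a point): Centre of the 26 mm ball on the end of the dryer's lever; axes turn with it. Lever 60 mm long, pivot 22 mm above the bench at x = 0, y = +98 mm in the dryer's frame, on a grey block 70 (x) x 50 (y) x 25 mm high. Ball in the dryer's frame: off x = -29, z = 75 mm; halfway x = 0, z = 82; on x = +29, z = 75.
- marker0: Chunky slide marker lying on the bench: a white square barrel with black ends, 150 mm long (its x, from -75 to +75 mm), 22 x 22 mm at the black ends, 20 mm at the barrel, 40 g. Origin: its middle, on its axis (11 mm above the bench).
- marker1: Chunky slide marker lying on the bench: a white square barrel with black ends, 150 mm long (its x, from -75 to +75 mm), 22 x 22 mm at the black ends, 20 mm at the barrel, 40 g. Origin: its middle, on its axis (11 mm above the bench).
- cradle: Grey marker cradle fixed to the bench: base 110 (x) x 124 (y) x 8 mm and two upright combs across it, 10 mm thick, at x = -45 and +45 mm, 42 mm high, each with two notches 30 mm wide (y), floors 24 mm above the origin (centre of underside). The two lanes run along x at y = -28 and +28 mm; between the combs it is open.
- lane0 (a point): Middle of the cradle's lane 0, 11 mm above the notch floors: the origin of a seated marker comes here. Axes parallel to the cradle's; a marker may point either way.
- lane1 (a point): Middle of the cradle's lane 1, 11 mm above the notch floors: the origin of a seated marker comes here. Axes parallel to the cradle's; a marker may point either way.
- dropper: Bystander: small red dropper bottle with a white cap, 44 mm in diameter, 85 mm high. Origin: underside.
- slidebox: Bystander: cardboard slide box 60 x 90 x 35 mm. Origin: underside.
- mouse: Bystander: black computer mouse 105 x 60 x 26 mm. Origin: underside.

How it is judged:
By the outcome, as a careful person would: the job done as asked, in the order asked, and still so for the second after the job is handed in, with the robot touching nothing.
Of carrier0, carrier1, carrier2, carrier3 only 2 to 4 are there at a start; the rules pass over those that are not, and their reading is None.
At some moment in a run one of canister, marker0, marker1 may be knocked a few centimetres aside while the robot is not near it.
It also fails if it takes over 210 s, if anything falls off the work surface, if the arm or the gripper's body presses on something with over 40 N, if the wrist force passes 120 N, or if a joint passes its speed limit or range.

### The arm

A 6-joint arm with a two-finger parallel gripper is mounted at the origin on the work surface. World frame = base frame: x ahead of the robot, y to its left, z up, the work surface at z = 0. Lengths are in m, angles in degrees, forces in N, time in s.
With the tool pointing down it reaches from about 0.35 to 0.875 m from the base axis. Payload 4.2 kg.
Tool frame: the origin (TCP) lies at the very end of the fingers, on their centre line; the grasp point (between the pads) lies 19 mm behind it; z points along the fingers, y is the direction in which the jaws open and shut (so a half turn about z gives the same grasp; the last joint's range is limited). The gripper opens to 87 mm and grips with 3 to 60 N. Pads are 19 mm wide; open, the fingers measure 117 mm over their backs; the gripper's body (75 mm by 190 mm) begins 51 mm behind the grasp point.
Start: joints at [-51.016, 22.042, 0.453, 0, -68.411, -14.817], TCP at [0.256, -0.57, 0.223] pointing down, gripper open.
Joint ranges: [-179.83, 179.83], [-69.29, 118.12], [-61.27, 80.66], [-181.25, 117.63], [-171.15, -9.14], [-177.46, 177.46]. Speed limits (degrees/s): [159.86, 159.86, 180, 180, 180, 180].

### API

Orientations are given as [roll, pitch, yaw] about the fixed x, y, z axes, in that order (R = Rz(yaw) Ry(pitch) Rx(roll)).
In Python, from rig import manip gives the robot as it stands. The module is installed in compiled form; this text tells all that it offers.
- The arm moves only by the tool play_rows, never from a script. Its argument "commands" is text: rows parted by semicolons, each of 7 numbers parted by spaces: the gripper command: -1 is fully open, 1 is shut, values between are in proportion, then the shift along the world's x, y, z in mm, then the turn, a rotation vector about the world's x, y, z in degrees. A call has exactly 10 rows; each row is the pose to reach, as a shift and turn from the pose commanded when the call began; what a row does not reach only later rows make up. A row lasts 1/10 s, in which the tool goes at most 50 mm and 8.59 degrees, less where a joint would pass 70% of its speed; a pose out of reach is approached as far as the arm can. A call with a gripper value outside its range is refused whole. The fingers move at their own pace and stop on an object; the grip force is fixed at half the most. Time passes only in rows, so rows that repeat a pose let the fingers close, or fill a call up. It gives the time, the measured TCP pose, the force and the opening at its end, in the units of the state.
- manip.sense(): the state, without advancing time (a new reading comes with each control period).
- manip.get_image(name): name is "scene" or "side" or "wrist"; returns the picture (400x640x3 uint8, blue, green, red); there is no depth.
- manip.camera_info(name): a dict with "mtx" (3x3 intrinsics, pixels), "dist_coeffs" ([k1, k2, p1, p2, k3] as OpenCV has them; the pictures are not rectified), "world_from_camera" (4x4, takes a point from camera to world coordinates). Camera axes: x right, y down, z forward; pixel columns grow to the right and rows downward; lengths in m; the calibration is good to about 2 mm. A picture is of the moment at which its call begins: read the wrist's pose just before it. camera_info takes no time and is no camera call; for the wrist camera it gives the pose at the moment of the call.
- manip.hand_in(): hands the job in, once; it reports no verdict.
Trained networks look in the newest picture that a camera, given by its name, has taken for a name from the list of things; names that differ only in an ending like _2 or _b are one class to them, and where a whole thing is asked for, a point or a joint stands for the part that bears it (a point fixed in the world has none). Each returns a list of dicts, best first, with "confidence" (0 to 1); they miss things now and then, are a little off and sometimes report something else, mostly with a low value. They report only what shows in the picture. A call takes as long as a camera call.
- manip.find_in(camera, thing): "xy" ([column, row] in pixels, amid what is visible of it).
- manip.silhouettes(camera, thing): "pixels" (400x640 bool, what is visible of it) and "xy" ([column, row] in pixels, amid what is visible of it).
- manip.pinpoint(camera, thing): "xy" ([column, row] in pixels: a listed point, or the origin of a listed thing).
The state is a dict: "time_s": time; "joint_positions": joint angles; "dq": joint speeds; "joint_torque": joint torques, N m; "ee_pos": TCP position; "orientation": TCP orientation; "contact_force": force on the tool from outside, world axes, zero at the start; "wrist_torque": the same for the moment, N m; "gripper_width": finger opening in m.
Only numpy, scipy, OpenCV 4.12 (cv2) and the standard library are available. Lean on these libraries where they do the work, as an engineer would, in place of code of your own. Each camera call takes 0.05 s, during which the arm holds its last target.

## Working session

There is one attempt and no reset: what is moved stays moved. The work goes in short steps, Python scripts to look and compute and a tool call to move; the robot and the scene stay as the last step left them, time stands still between calls to the robot, and variables do not carry over. Pictures are saved under pics/ and viewed, and the job is handed in when it is done.

Besides the shell and the picture viewer there is one more tool, called after "Request:" as a command line: name --argument value ..., lists and objects as JSON in quotes. play_rows: Moves the arm, as the interface text tells. Its arguments: {"type":"object","properties":{"commands":{"type":"string"}},"required":["commands"]}

```bash
mkdir -p pics; ls; python3 - <<'E'
from rig import manip
import cv2,numpy as np
s=manip.sense(); print({k:np.round(v,3).tolist() for k,v in s.items()})
for n in ["scene","side","wrist"]:
    c=manip.camera_info(n); print(n,np.round(c["mtx"],1).tolist(),np.round(c["dist_coeffs"],4).tolist(),np.round(c["world_from_camera"],3).tolist())
    cv2.imwrite(f"pics/a_{n}.png",manip.get_image(n))
E
```

```text
pics
{'time_s': 0.0, 'joint_positions': [-51.017, 22.089, 0.38, -0.03, -68.412, -14.818], 'dq': [0.023, 0.029, 0.018, 0.058, 0.011, -0.005], 'joint_torque': [0.001, -39.067, 18.741, 4.22, 0.011, -0.0], 'ee_pos': [0.256, -0.57, 0.221], 'orientation': [179.876, -0.004, -155.846], 'contact_force': [0.451, 0.608, 0.617], 'wrist_torque': [0.037, 0.014, 0.038], 'gripper_width': 0.087}
scene [[364.7, 0.0, 313.8], [0.0, 364.7, 197.5], [0.0, 0.0, 1.0]] [-0.081, 0.0, 0.0, 0.0, 0.0] [[-0.659, 0.592, -0.465, 0.963], [0.752, 0.503, -0.426, 0.347], [-0.018, -0.63, -0.776, 0.699], [0.0, 0.0, 0.0, 1.0]]
side [[389.0, 0.0, 324.2], [0.0, 389.0, 195.2], [0.0, 0.0, 1.0]] [-0.067, 0.0, 0.0, 0.0, 0.0] [[-0.926, -0.244, 0.289, 0.309], [-0.377, 0.57, -0.73, 0.68], [0.014, -0.785, -0.619, 0.694], [0.0, 0.0, 0.0, 1.0]]
wrist [[301.1, 0.0, 325.0], [0.0, 301.1, 196.8], [0.0, 0.0, 1.0]] [-0.0452, 0.0, 0.0, 0.0, 0.0] [[-0.41, 0.876, 0.256, 0.184], [0.912, 0.392, 0.118, -0.602], [0.002, 0.282, -0.959, 0.384], [0.0, 0.0, 0.0, 1.0]]
```

View pics/a_scene.png

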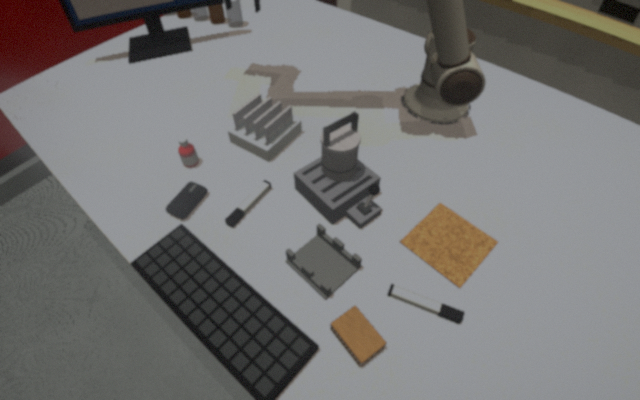

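View pics/a_side.png

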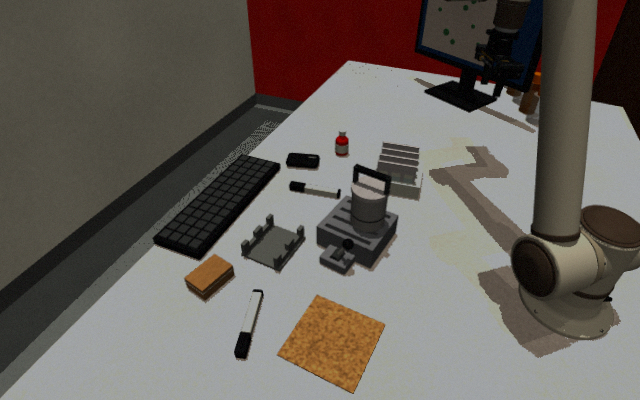

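View pics/a_wrist.png

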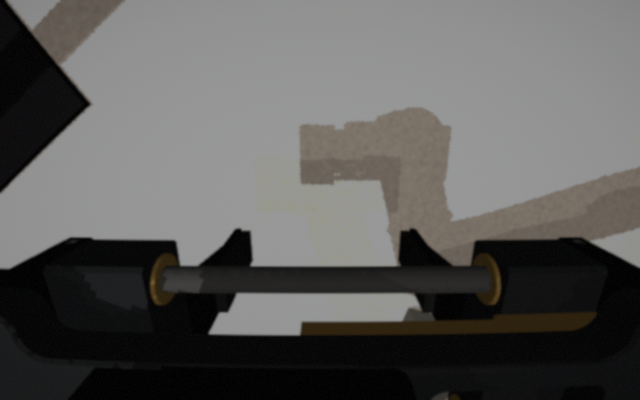

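The pictures show the rack with its carriers at scene (265,128), the canister on the dryer at (340,150), the cork mat at (448,242), the cradle at (325,262), and the markers at (250,203) and (425,303). Next I'll triangulate them.

```bash
cat > h.py <<'E'
from rig import manip
import cv2,numpy as np
from scipy.optimize import least_squares
from scipy.spatial.transform import Rotation as R
def cams(n):
    c=manip.camera_info(n); return np.array(c["mtx"]),np.array(c["dist_coeffs"]),np.array(c["world_from_camera"])
def proj(cam,P):
    K,d,T=cam; P=np.atleast_2d(P); W=np.linalg.inv(T)
    return cv2.projectPoints(P.reshape(-1,1,3).astype(float),cv2.Rodrigues(W[:3,:3])[0],W[:3,3],K,d)[0].reshape(-1,2)
def ray(cam,uv):
    K,d,T=cam; p=cv2.undistortPoints(np.array(uv,float).reshape(1,1,2),K,d).ravel()
    return T[:3,3],T[:3,:3]@np.array([p[0],p[1],1.])
def atz(cam,uv,z):
    o,v=ray(cam,uv); return o+v*(z-o[2])/v[2]
def tri(c1,u1,c2,u2):
    o1,v1=ray(c1,u1);o2,v2=ray(c2,u2)
    A=np.stack([v1,-v2],1); t=np.linalg.lstsq(A,o2-o1,rcond=None)[0]
    p,q=o1+v1*t[0],o2+v2*t[1]; return (p+q)/2,np.linalg.norm(p-q)
E
python3 - <<'E'
from h import *
S,D=cams("scene"),cams("side")
manip.get_image("scene");manip.get_image("side")
for t in "canister mat dryer dryer_hole0 dryer_hole1 dryer_hole2 dryer_hole3 rack carrier0 switch_tip marker0 cradle lane0 lane1 dropper slidebox mouse".split():
    a=manip.pinpoint("scene",t);b=manip.pinpoint("side",t)
    print(t,[(np.round(x["xy"],1).tolist(),round(x["confidence"],2)) for x in a][:6],'|',[(np.round(x["xy"],1).tolist(),round(x["confidence"],2)) for x in b][:6])
    if a and b:
        p,g=tri(S,a[0]["xy"],D,b[0]["xy"]);print('    ',p.round(4),g.round(4))
print(manip.sense()["time_s"])
E
```

```text
canister [([271.4, 137.3], 0.72), ([337.8, 164.5], 0.64), ([336.6, 190.0], 0.17)] | [([366.4, 222.7], 0.73)]
     [ 0.4921 -0.1938 -0.0144] 0.1438
mat [([448.3, 245.2], 0.6)] | [([333.5, 339.7], 0.86)]
     [ 0.4447  0.2801 -0.0074] 0.0067
dryer [([451.3, 244.2], 0.33)] | [([353.1, 235.9], 0.91)]
     [0.492  0.2456 0.166 ] 0.162
dryer_hole0 [([322.9, 164.7], 0.92), ([350.1, 187.6], 0.86), ([337.6, 179.1], 0.85), ([332.2, 167.7], 0.67)] | [([353.4, 224.0], 0.93), ([362.4, 216.2], 0.71), ([368.1, 221.5], 0.48)]
     [ 0.4986 -0.0353  0.0492] 0.047
dryer_hole1 [([322.9, 164.7], 0.92), ([350.1, 187.6], 0.86), ([337.6, 179.1], 0.85), ([332.2, 167.7], 0.67)] | [([353.4, 224.0], 0.93), ([362.4, 216.2], 0.71), ([368.1, 221.5], 0.48)]
     [ 0.4986 -0.0353  0.0492] 0.047
dryer_hole2 [([322.9, 164.7], 0.92), ([350.1, 187.6], 0.86), ([337.6, 179.1], 0.85), ([332.2, 167.7], 0.67)] | [([353.4, 224.0], 0.93), ([362.4, 216.2], 0.71), ([368.1, 221.5], 0.48)]
     [ 0.4986 -0.0353  0.0492] 0.047
dryer_hole3 [([322.9, 164.7], 0.92), ([350.1, 187.6], 0.86), ([337.6, 179.1], 0.85), ([332.2, 167.7], 0.6
[... 857 characters left out ...]
95  0.1291 0.16  ] 0.1655
lane0 [([333.4, 264.2], 0.74), ([316.3, 246.2], 0.58)] | [([264.4, 242.9], 0.76), ([278.3, 229.4], 0.55), ([314.4, 189.1], 0.28)]
     [0.6744 0.1316 0.0408] 0.0017
lane1 [([333.4, 264.2], 0.74), ([316.3, 246.2], 0.58)] | [([264.4, 242.9], 0.76), ([278.3, 229.4], 0.55), ([314.4, 189.1], 0.28)]
     [0.6744 0.1316 0.0408] 0.0017
dropper [([194.9, 160.3], 0.63)] | [([342.2, 152.1], 0.63)]
     [ 0.6604 -0.3629  0.0095] 0.0011
slidebox [([353.2, 337.8], 0.89)] | [([212.7, 279.4], 0.74)]
     [ 0.7518  0.2447 -0.0044] 0.0017
mouse [([189.3, 200.1], 0.81), ([374.2, 187.3], 0.3)] | [([306.1, 161.0], 0.77), ([331.6, 341.3], 0.61)]
     [ 0.7512 -0.2691  0.0042] 0.0073
1.95
```

```bash
python3 - <<'E'
import cv2
s=cv2.imread("pics/a_scene.png");d=cv2.imread("pics/a_side.png")
def crop(im,x,y,w,h,f,n):
    o=cv2.resize(im[y:y+h,x:x+w],None,fx=f,fy=f,interpolation=cv2.INTER_CUBIC)
    o=cv2.convertScaleAbs(o,alpha=1.5,beta=10)
    for i in range(0,w,10): cv2.putText(o,str(x+i),(i*f,8),0,.3,(0,0,255)) if i%20==0 else 0; cv2.line(o,(i*f,10),(i*f,14),(0,0,255))
    for i in range(0,h,10): cv2.putText(o,str(y+i),(0,i*f+4),0,.3,(0,0,255)) if i%20==0 else 0; cv2.line(o,(20,i*f),(24,i*f),(0,0,255))
    cv2.imwrite(n,o)
crop(s,220,90,160,120,5,"pics/c1.png")
crop(d,300,130,140,110+40,4,"pics/c2.png")
crop(s,280,160,190,150,4,"pics/c3.png")
crop(d,220,180,190,150,4,"pics/c4.png")
E
```

```text
(no output)
```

View pics/c1.png

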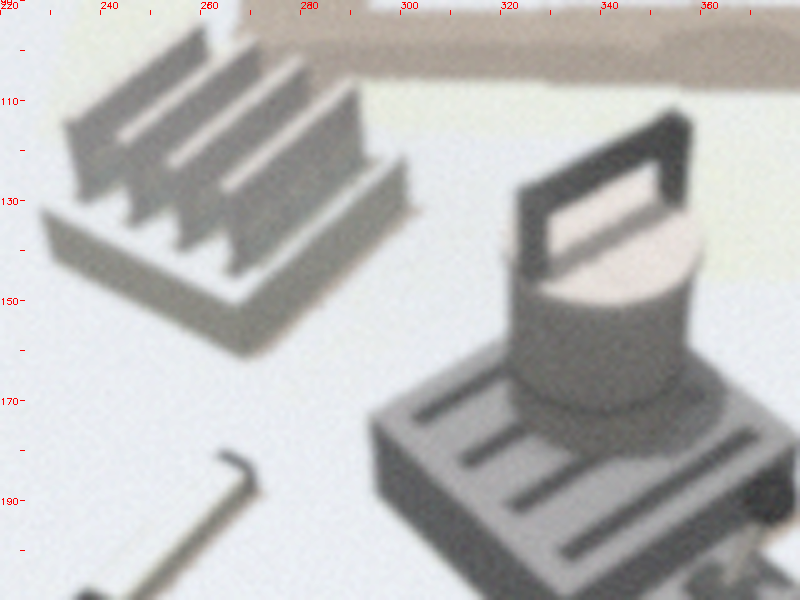

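View pics/c2.png

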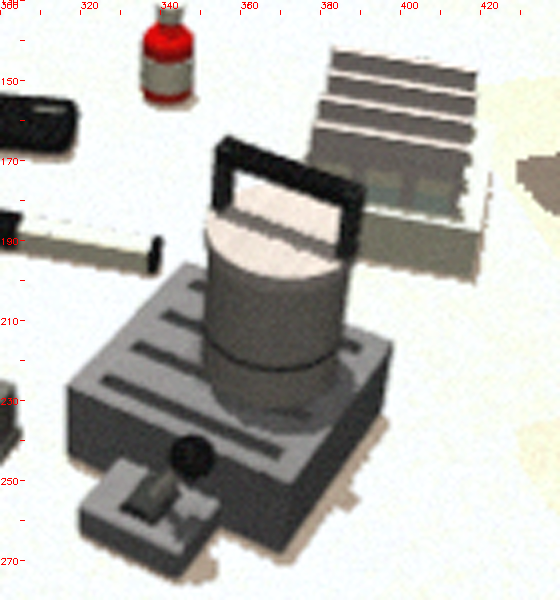

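View pics/c3.png

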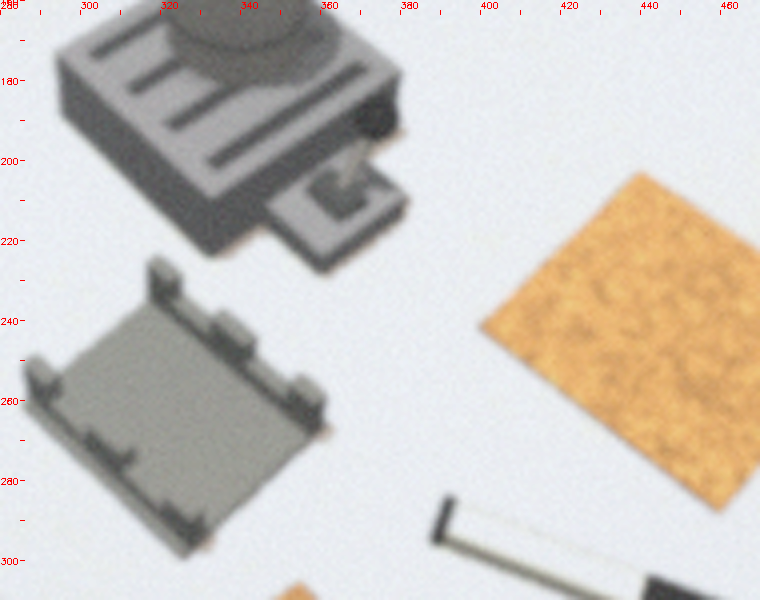

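View pics/c4.png

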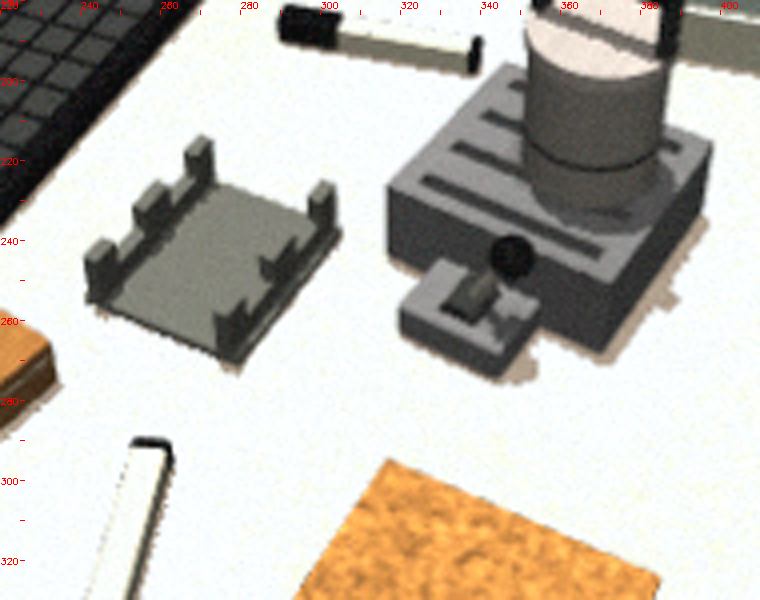

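```bash
cat >> h.py <<'E'
def fit(obs,x0):
    # obs: list of (cam,[(uv,local xyz)])
    def res(p):
        c,s=np.cos(p[2]),np.sin(p[2]); r=[]
        for cam,l in obs:
            L=np.array([q for _,q in l],float)/1000; W=L.copy()
            W[:,0]=p[0]+c*L[:,0]-s*L[:,1]; W[:,1]=p[1]+s*L[:,0]+c*L[:,1]
            r.append((proj(cam,W)-np.array([u for u,_ in l])).ravel())
        return np.concatenate(r)
    o=least_squares(res,x0,loss="soft_l1"); return o.x,np.abs(o.fun.reshape(1,-1) if 0 else res(o.x)).round(1)
E
python3 - <<'E'
from h import *
S,D=cams("scene"),cams("side")
def show(n,obs,x0):
    p,r=fit(obs,x0); print(n,(p[:2]*1000).round(1),np.degrees(p[2]).round(1),r)
    for c,l in obs: 
        q,_=fit([(c,l)],x0) if len(l)>1 else (p,0); print('    single',(q[:2]*1000).round(1),np.degrees(q[2]).round(1))
show("dryer",[(S,[((293,173),(75,-72,60)),((331.5,208.5),(75,72,60)),((379.5,178),(-75,72,60)),((331,224),(75,72,0)),((294,189),(75,-72,0))]),
 (D,[((316,226.5),(75,72,60)),((370,250.5),(-75,72,60)),((396,215.5),(-75,-72,60)),((346,196),(75,-72,60)),((316,245),(75,72,0)),((370,268),(-75,72,0))])],[.5,-.05,0])
show("rack",[(S,[((228.5,132),(75,-72,42)),((268,150.5),(75,72,42)),((301,121),(-75,72,42)),((231,142),(75,-72,0)),((269,161),(75,72,0))]),
 (D,[((419,188),(-75,72,42)),((417,200),(-75,72,0))])],[.48,-.25,0])
show("cradle",[(S,[((284,261),(55,-62,0)),((324,299.5),(55,62,0)),((358.5,267.5),(-55,62,0))]),
 (D,[((241,256.5),(55,62,0)),((279,271.5),(-55,62,0)),((304,239),(-55,-62,0))])],[.67,.13,0])
show("mat",[(S,[((438.5,203),(-80,-80,4)),((400,242),(80,-80,4)),((459,288),(80,80,0))]),
 (D,[((316,294.5),(80,-80,4)),((385,324),(-80,-80,4))])],[.45,.28,0])
E
```

```text
dryer [493.2  -8.5] -10.2 [0.  0.6 0.4 1.  0.9 0.7 0.4 1.1 0.5 0.3 0.5 1.1 1.4 0.2 1.7 0.6 0.5 1.6
 0.5 1.9 0.9 0.1]
    single [493.5  -9.7] -10.1
    single [492.3  -6.1] -9.6
rack [ 462.5 -287.3] 5.9 [0.6 1.2 0.3 0.5 0.9 0.6 0.2 0.1 0.5 1.3 0.3 0.  0.1 0.3]
    single [ 462.3 -288.1] 6.3
    single [ 455.3 -294.9] -0.3
cradle [671.1  98.8] -5.6 [0.2 0.2 0.  0.8 2.4 0.8 0.6 2.2 0.3 0.3 1.4 1. ]
    single [671.6  97.7] -5.7
    single [670.8 102.8] -3.7
mat [444.6 281.5] -5.2 [1.6 1.1 0.5 0.8 0.9 0.9 0.3 0.7 0.1 0.5]
    single [445.9 280. ] -4.5
    single [443.6 282.7] -5.1
```

```bash
python3 - <<'E'
from h import *
S,D=cams("scene"),cams("side")
print(atz(S,(337.8,164.5),.06),atz(D,(366.4,222.7),.06))
# bar ends centre approx (z=.2+.006 top edge)
print("scene", atz(S,(323,127.5),.206),atz(S,(356.5,112.5),.206))
print("side", atz(D,(356,165),.206),atz(D,(391,177),.206))
# marker ends
for n,(a,b) in {"m_near_mat":((390,290),(462,316)),"m_right":((268,183),(234,219))}.items():
    print(n,atz(S,a,.015),atz(S,b,.015))
for n,(a,b) in {"m_near_mat":((258,292),(243,352)),"m_right":((290,187),(340,192))}.items():
    print(n,atz(D,a,.015),atz(D,b,.015))
for c,p in (("scene",(448,242)),):
  pass
a=manip.pinpoint("scene","marker0");b=manip.pinpoint("side","marker0")
for x in a[:2]: print("s",x["xy"],atz(S,x["xy"],.011))
for x in b[:2]: print("d",x["xy"],atz(D,x["xy"],.011))
E
```

```text
[ 0.46440701 -0.02737995  0.06      ] [ 0.4700567  -0.00789121  0.06      ]
scene [ 0.51486311 -0.03200068  0.206     ] [ 0.43041978 -0.00893354  0.206     ]
side [ 0.51230034 -0.0252      0.206     ] [ 0.42759444 -0.0111708   0.206     ]
m_near_mat [0.63405089 0.24606817 0.015     ] [0.58947019 0.3840809  0.015     ]
m_right [ 0.59231366 -0.14682065  0.015     ] [ 0.72184534 -0.1274754   0.015     ]
m_near_mat [0.62979642 0.24636619 0.015     ] [0.58652722 0.37993605 0.015     ]
m_right [ 0.73116421 -0.11690179  0.015     ] [ 0.58983563 -0.15173351  0.015     ]
s [253.3, 200.2] [ 0.65234857 -0.13711975  0.011     ]
s [425.6, 302.0] [0.60790653 0.31425734 0.011     ]
d [314.1, 188.1] [ 0.66709147 -0.14434727  0.011     ]
d [250.8, 317.0] [0.61390255 0.30483389 0.011     ]
```

Request:
play_rows --commands "-1 0 0 50 0 0 0; -1 20 50 90 0 0 -8; -1 40 100 90 0 0 -16; -1 60 150 90 0 0 -24; -1 80 200 90 0 0 -32; -1 100 250 90 0 0 -36.6; -1 120 300 90 0 0 -36.6; -1 140 345 90 0 0 -36.6; -1 160 390 90 0 0 -36.6; -1 180 430 90 0 0 -36.6"

```text
time_s: 3.05
ee_pos: [0.4218, -0.1687, 0.3131]
orientation: [180.0, 0.1, 167.6]
contact_force: [1.0, -1.3, -0.1]
gripper_width: 0.087
```

Request:
play_rows --commands "-1 12 40 0 0 0 0; -1 24 80 0 0 0 0; -1 35 121 0 0 0 0; -1 35 121 0 0 0 0; -1 35 121 0 0 0 0; -1 35 121 0 0 0 0; -1 35 121 0 0 0 0; -1 35 121 0 0 0 0; -1 35 121 0 0 0 0; -1 35 121 0 0 0 0"

```text
time_s: 4.05
ee_pos: [0.4565, -0.0501, 0.3126]
orientation: [180.0, 0.0, 167.5]
contact_force: [0.1, 0.0, 0.4]
gripper_width: 0.0869
```

```bash
python3 - <<'E'
from h import *
s=manip.sense();print(s["ee_pos"],s["orientation"],s["joint_positions"])
W=cams("wrist");print(W[2].round(3))
im=manip.get_image("wrist")
np.savez("w1.npz",im=im,T=W[2])
cv2.imwrite("pics/w1.png",cv2.convertScaleAbs(im,alpha=1.6))
E
```

```text
[ 0.456528   -0.05007055  0.31259138] [1.79996982e+02 4.54348678e-03 1.67511139e+02] [ 1.41023077e+01  2.26022075e+00 -1.22952061e+01 -6.86902755e-04
 -7.54391595e+01 -1.16590996e+02]
[[ 0.216  0.937  0.275  0.38 ]
 [ 0.976 -0.207 -0.061 -0.033]
 [-0.     0.282 -0.959  0.475]
 [ 0.     0.     0.     1.   ]]
```

View pics/w1.png

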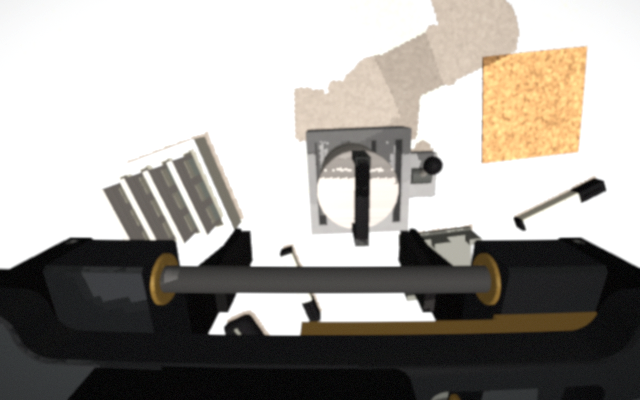

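```bash
python3 - <<'E'
from h import *
z=np.load("w1.npz");K,d,_=cams("wrist");W=(K,d,z["T"])
im=cv2.convertScaleAbs(z["im"],alpha=1.6)
cv2.imwrite("pics/w1c.png",cv2.resize(im[110:260,280:460],None,fx=4,fy=4,interpolation=cv2.INTER_CUBIC))
E
```

```text
(no output)
```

View pics/w1c.png

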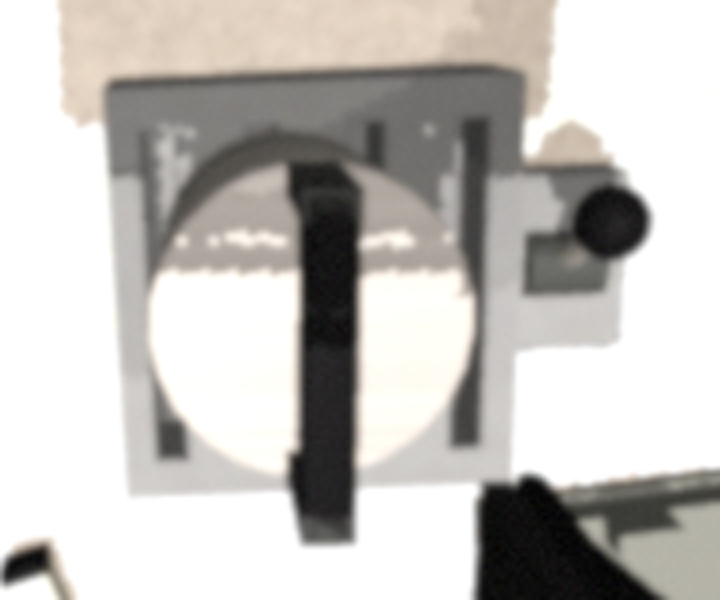

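```bash
python3 - <<'E'
from h import *
z=np.load("w1.npz");K,d,_=cams("wrist");W=(K,d,z["T"])
a,b=atz(W,(362.5,157),.206),atz(W,(362,239),.206);print(a,b,(a+b)/2,np.degrees(np.arctan2(*(b-a)[[1,0]])),np.linalg.norm(b-a))
p,r=fit([(W,[((307,131),(-75,-72,60)),((410.8,128.8),(-75,72,60)),((312.5,233.7),(75,-72,60)),((408,230),(75,72,60))])],[.49,0,-.17]);print(p,np.degrees(p[2]),r)
print("lid",atz(W,((149/4+475/4)/2+280,110+330/4),.162))
print("switch",atz(W,(612/4+280,220/4+110),.075))
E
```

```text
[ 0.4279174  -0.00957782  0.206     ] [ 0.50667195 -0.02460305  0.206     ] [ 0.46729468 -0.01709044  0.206     ] -10.801402034673162 0.0801750386260217
[ 0.49012719 -0.00715676 -0.18165188] -10.40788634365026 [0.6 0.4 1.8 1.  0.7 0.1 0.2 0.5]
lid [ 0.47264384 -0.0174654   0.162     ]
switch [0.48239289 0.09345753 0.075     ]
```

Request:
play_rows --commands "-1 7 16 0 0 0 0.5; -1 14 32 0 0 0 1; -1 14 32 0 0 0 1; -1 14 32 -40 0 0 1; -1 14 32 -80 0 0 1; -1 14 32 -115 0 0 1; -1 14 32 -130 0 0 1; -1 14 32 -131 0 0 1; -1 14 32 -131 0 0 1; -1 14 32 -131 0 0 1"

```text
time_s: 5.1
ee_pos: [0.4716, -0.0176, 0.183]
orientation: [179.9, 0.2, 168.6]
contact_force: [0.8, 1.2, 0.3]
gripper_width: 0.0871
```

Request:
play_rows --commands "1 0 0 0 0 0 0; 1 0 0 0 0 0 0; 1 0 0 0 0 0 0; 1 0 0 0 0 0 0; 1 0 0 0 0 0 0; 1 0 0 0 0 0 0; 1 0 0 5 0 0 0; 1 0 0 15 0 0 0; 1 0 0 25 0 0 0; 1 0 0 30 0 0 0"

```text
time_s: 6.1
ee_pos: [0.4714, -0.0175, 0.2133]
orientation: [179.9, 0.1, 168.6]
contact_force: [1.1, -0.7, 0.4]
gripper_width: 0.0149
```

```bash
python3 - <<'E'
from h import *
s=manip.sense();print(s["contact_force"],s["gripper_width"])
im=manip.get_image("side");cv2.imwrite("pics/s2.png",cv2.resize(im[100:300,220:460],None,fx=3,fy=3))
E
```

```text
[ 1.13971549 -0.66890988  0.3883447 ] 0.014937698196734697
```

View pics/s2.png

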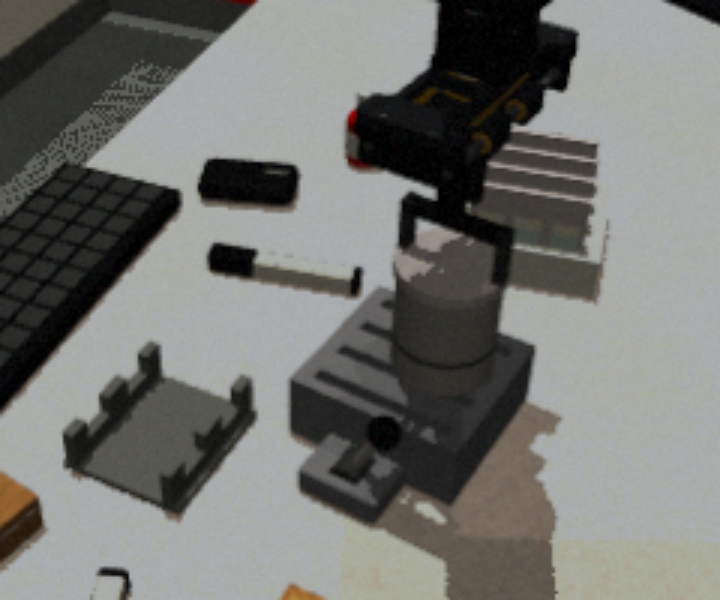

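```bash
python3 - <<'E'
from h import *
s=manip.sense();print(s["contact_force"],s["gripper_width"])
im=manip.get_image("side");cv2.imwrite("pics/s3.png",cv2.convertScaleAbs(cv2.resize(im[130:250,320:440],None,fx=5,fy=5,interpolation=cv2.INTER_CUBIC),alpha=2))
D=cams("side")
for zb in (.06,.09):
    print(zb,proj(D,[[.428,-.0095,zb+.146],[.514,-.027,zb+.146],[.471,-.018,zb+.146]]).round(1).tolist())
E
```

```text
[ 0.42811152 -0.30507989  0.25724056] 0.0107706135745206
0.06 [[390.6, 177.4], [355.5, 164.4], [372.7, 170.8]]
0.09 [[392.3, 165.9], [356.4, 153.1], [373.9, 159.4]]
```

View pics/s3.png

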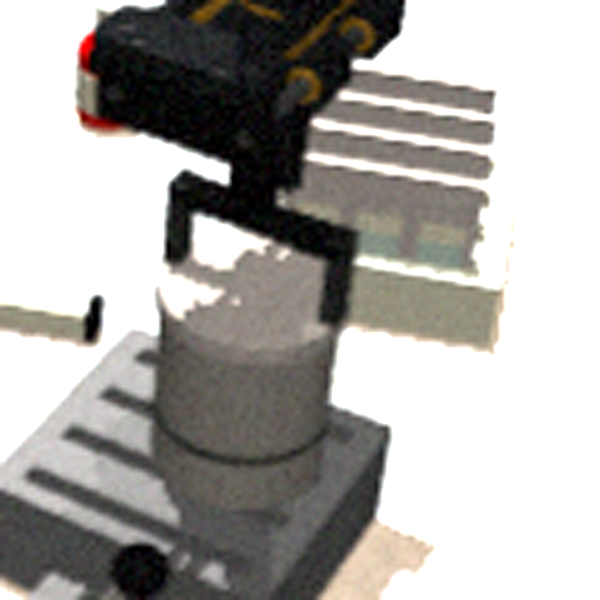

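The gripper was still closing when I lifted: the fingers sit above the bar and the canister hasn't moved. I'll retry with a longer dwell.

Request:
play_rows --commands "0.0 0 0 0 0 0 0; 0.0 0 0 0 0 0 0; 0.0 0 0 0 0 0 0; 0.0 0 0 0 0 0 0; 0.0 0 0 0 0 0 0; 0.0 0 0 0 0 0 0; 0.0 0 0 -15 0 0 0; 0.0 0 0 -28 0 0 0; 0.0 0 0 -32 0 0 0; 0.0 0 0 -32 0 0 0"

```text
time_s: 7.2
ee_pos: [0.4704, -0.0177, 0.1792]
orientation: [-180.0, -0.1, 168.6]
contact_force: [-0.4, 0.3, 0.4]
gripper_width: 0.0439
```

Request:
play_rows --commands "1 0 0 0 0 0 0; 1 0 0 0 0 0 0; 1 0 0 0 0 0 0; 1 0 0 0 0 0 0; 1 0 0 0 0 0 0; 1 0 0 0 0 0 0; 1 0 0 0 0 0 0; 1 0 0 0 0 0 0; 1 0 0 0 0 0 0; 1 0 0 0 0 0 0"

```text
time_s: 8.2
ee_pos: [0.4708, -0.0176, 0.1798]
orientation: [180.0, 0.0, 168.6]
contact_force: [-1.0, 0.3, 2.3]
gripper_width: 0.0134
```

Request:
play_rows --commands "1 0 0 5 0 0 0; 1 0 0 10 0 0 0; 1 0 0 20 0 0 0; 1 0 0 30 0 0 0; 1 0 0 40 0 0 0; 1 0 0 50 0 0 0; 1 0 0 60 0 0 0; 1 0 0 70 0 0 0; 1 0 0 70 0 0 0; 1 0 0 70 0 0 0"

```text
time_s: 9.2
ee_pos: [0.4705, -0.0175, 0.2495]
orientation: [180.0, -0.0, 168.6]
contact_force: [0.2, -0.1, -4.9]
gripper_width: 0.0139
```

Request:
play_rows --commands "1 -1 10 0 0 0 0; 1 -3 30 0 0 0 0; 1 -6 60 0 0 0 0; 1 -9 95 0 0 0 0; 1 -12 130 0 0 0 0; 1 -15 165 0 0 0 0; 1 -18 200 0 0 0 0; 1 -21 230 0 0 0 0; 1 -24 260 0 0 0 0; 1 -26 280 0 0 0 0"

```text
time_s: 10.2
ee_pos: [0.4437, 0.2647, 0.2487]
orientation: [-180.0, -0.1, 168.7]
contact_force: [0.8, 0.2, -3.7]
gripper_width: 0.0136
```

Request:
play_rows --commands "1 0 15 0 0 0 0; 1 0 19 0 0 0 0; 1 0 19 -20 0 0 0; 1 0 19 -45 0 0 0; 1 0 19 -70 0 0 0; 1 0 19 -90 0 0 0; 1 0 19 -105 0 0 0; 1 0 19 -114 0 0 0; 1 0 19 -118 0 0 0; 1 0 19 -118 0 0 0"

```text
time_s: 11.2
ee_pos: [0.4448, 0.2811, 0.1315]
orientation: [-180.0, -0.0, 168.5]
contact_force: [0.7, -0.4, -3.0]
gripper_width: 0.0138
```

Request:
play_rows --commands "1 0 0 -2 0 0 0; 1 0 0 -4 0 0 0; 1 0 0 -6 0 0 0; 1 0 0 -7 0 0 0; 1 0 0 -8 0 0 0; 1 0 0 -8 0 0 0; 1 0 0 -8 0 0 0; 1 0 0 -8 0 0 0; 1 0 0 -8 0 0 0; 1 0 0 -8 0 0 0"

```text
time_s: 12.2
ee_pos: [0.4448, 0.2815, 0.1238]
orientation: [180.0, 0.0, 168.6]
contact_force: [-1.0, 0.3, -0.8]
gripper_width: 0.0133
```

Request:
play_rows --commands "1 0 0 -1 0 0 0; 0 0 0 -1 0 0 0; 0 0 0 -1 0 0 0; 0 0 0 -1 0 0 0; 0 0 0 -1 0 0 0; 0 0 0 -1 0 0 0; 0 0 0 20 0 0 0; 0 0 0 60 0 0 0; 0 0 0 110 0 0 0; 0 0 0 160 0 0 0"

```text
time_s: 13.2
ee_pos: [0.4443, 0.281, 0.2851]
orientation: [-179.9, -0.0, 168.6]
contact_force: [0.6, 0.9, -0.2]
gripper_width: 0.0437
```

```bash
python3 - <<'E'
from h import *
s=manip.sense();print(s["ee_pos"],s["gripper_width"])
for n in ("side","scene"):cv2.imwrite(f"pics/b_{n}.png",cv2.convertScaleAbs(manip.get_image(n),alpha=1.4))
E
```

```text
[0.44432662 0.28100558 0.28507456] 0.043713158353734335
```

View pics/b_side.png

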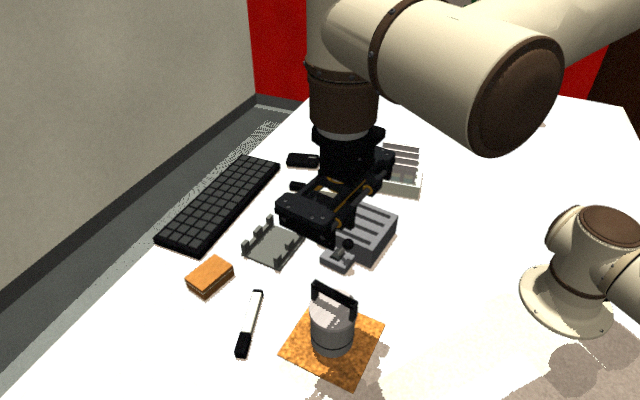

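View pics/b_scene.png

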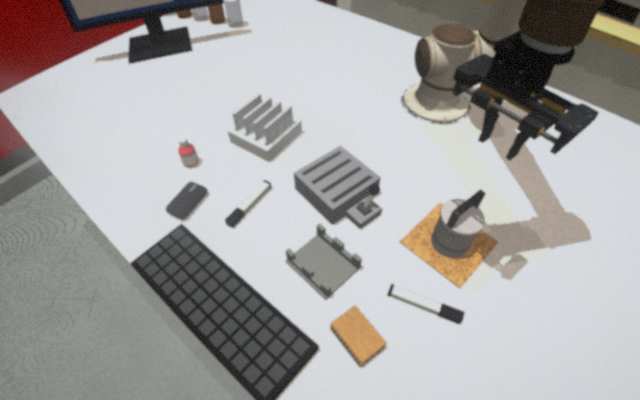

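Request:
play_rows --commands "0 17 3 0 0 0 8; 0 34 6 0 0 0 16; 0 51 9 0 0 0 24; 0 68 12 0 0 0 32; 0 85 16 0 0 0 40; 0 100 20 0 0 0 48; 0 115 24 0 0 0 56; 0 130 28 0 0 0 64; 0 145 32 0 0 0 72; 0 150 33 -20 0 0 80"

```text
time_s: 14.3
ee_pos: [0.5972, 0.3153, 0.2653]
orientation: [-179.8, 0.3, -111.1]
contact_force: [-0.2, 0.3, -0.2]
gripper_width: 0.0437
```

Request:
play_rows --commands "0 -5 0 0 0 0 8; 0 -10 0 -10 0 0 16; 0 -15 0 -20 0 0 24; 0 -20 0 -30 0 0 32; 0 -20 0 -30 0 0 39.4; 0 -20 0 -30 0 0 39.4; 0 -20 0 -30 0 0 39.4; 0 -20 0 -30 0 0 39.4; 0 -20 0 -30 0 0 39.4; 0 -20 0 -30 0 0 39.4"

```text
time_s: 15.3
ee_pos: [0.5747, 0.3144, 0.2337]
orientation: [-180.0, 0.0, -72.1]
contact_force: [0.4, 0.1, 0.2]
gripper_width: 0.0436
```

```bash
cat >> h.py <<'E'
def wr(name):
    s=manip.sense();print(s["ee_pos"].round(4) if hasattr(s["ee_pos"],"round") else s["ee_pos"],np.round(s["orientation"],1),s["gripper_width"],np.round(s["contact_force"],1))
    W=cams("wrist"); im=manip.get_image("wrist"); np.savez(name+".npz",im=im,T=W[2]); cv2.imwrite(f"pics/{name}.png",cv2.convertScaleAbs(im,alpha=1.6)); return W,im
def ld(name):
    z=np.load(name+".npz");K,d,_=cams("wrist");return (K,d,z["T"]),z["im"]
def zoom(im,x,y,w,h,f,n):
    cv2.imwrite(f"pics/{n}.png",cv2.convertScaleAbs(cv2.resize(im[y:y+h,x:x+w],None,fx=f,fy=f,interpolation=cv2.INTER_CUBIC),alpha=1.6))
E
python3 -c "
from h import *
wr('w2')"
```

```text
[0.5747 0.3144 0.2337] [-180.     0.   -72.1] 0.0435992443487738 [0.4 0.1 0.2]
```

View pics/w2.png

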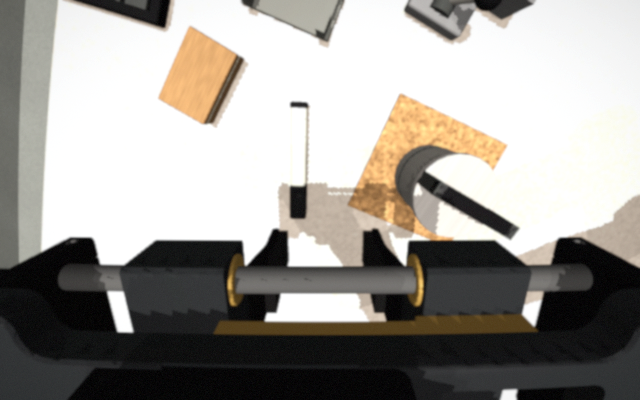

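```bash
python3 - <<'E'
from h import *
W,im=ld('w2')
a,b=atz(W,(300,103),.022),atz(W,(298,216),.022)
print(a,b,(a+b)/2,np.linalg.norm(a-b),np.degrees(np.arctan2(*(b-a)[[1,0]])))
E
```

```text
[0.62765064 0.24370102 0.022     ] [0.58915793 0.38167513 0.022     ] [0.60840428 0.31268807 0.022     ] 0.14324295009496849 105.58830429765526
```

Request:
play_rows --commands "0 17 0 0 0 0 -1; 0 34 -1 -20 0 0 -1.5; 0 34 -1 -60 0 0 -1.5; 0 34 -1 -100 0 0 -1.5; 0 34 -1 -145 0 0 -1.5; 0 34 -1 -185 0 0 -1.5; 0 34 -1 -215 0 0 -1.5; 0 34 -1 -229 0 0 -1.5; 0 34 -1 -229 0 0 -1.5; 0 34 -1 -229 0 0 -1.5"

```text
time_s: 16.35
ee_pos: [0.6095, 0.314, 0.0056]
orientation: [-179.9, 0.0, -73.5]
contact_force: [0.1, -0.2, 0.0]
gripper_width: 0.0433
```

Request:
play_rows --commands "1 0 0 0 0 0 0; 1 0 0 0 0 0 0; 1 0 0 0 0 0 0; 1 0 0 0 0 0 0; 1 0 0 0 0 0 0; 1 0 0 0 0 0 0; 1 0 0 20 0 0 0; 1 0 0 60 0 0 0; 1 0 0 100 0 0 0; 1 0 0 120 0 0 0"

```text
time_s: 17.35
ee_pos: [0.61, 0.3142, 0.1286]
orientation: [-179.7, 0.1, -73.5]
contact_force: [0.9, 0.8, -0.5]
gripper_width: 0.0198
```

Request:
play_rows --commands "1 0 -5 30 0 0 8; 1 -5 -25 60 0 0 16; 1 -10 -45 70 0 0 24; 1 -15 -65 70 0 0 32; 1 -20 -90 70 0 0 40; 1 -25 -115 70 0 0 48; 1 -30 -140 70 0 0 56; 1 -35 -160 70 0 0 64; 1 -40 -180 70 0 0 68; 1 -40 -187 70 0 0 68"

```text
time_s: 18.35
ee_pos: [0.5677, 0.1248, 0.1944]
orientation: [180.0, 0.1, -5.6]
contact_force: [-0.0, 0.3, -0.9]
gripper_width: 0.0199
```

Request:
play_rows --commands "1 0 -2 0 0 0 0; 1 0 -2 0 0 0 0; 1 0 -2 0 0 0 0; 1 0 -2 0 0 0 0; 1 0 -2 0 0 0 0; 1 0 -2 0 0 0 0; 1 0 -2 0 0 0 0; 1 0 -2 0 0 0 0; 1 0 -2 0 0 0 0; 1 0 -2 0 0 0 0"

```text
time_s: 19.35
ee_pos: [0.5686, 0.1244, 0.1946]
orientation: [-180.0, 0.0, -5.5]
contact_force: [-0.1, -0.9, -0.2]
gripper_width: 0.0199
```

```bash
python3 -c "
from h import *
W,im=wr('w3')
for z in (0,.05): print(proj(W,[.671,.0995,z]))"
```

```text
[0.5686 0.1244 0.1946] [-180.     0.    -5.5] 0.019920228863377094 [-0.1 -0.9 -0.2]
[[338.09107561  82.66089512]]
[[340.26839097  78.43845532]]
```

View pics/w3.png

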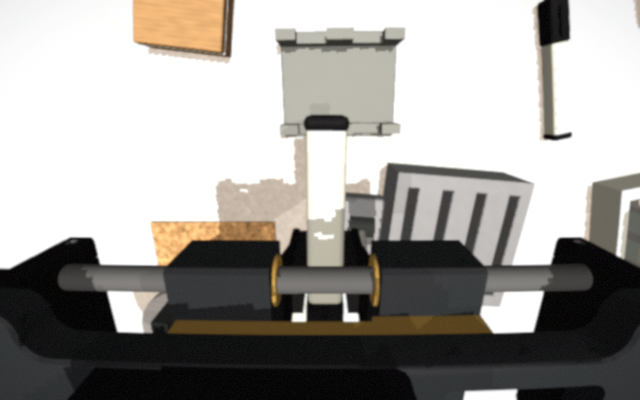

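```bash
python3 -c "
from h import *
W,im=ld('w3'); zoom(im,260,10,160,140,5,'w3c'); zoom(im,370,150,170,120,4,'w3d')"
```

```text
(no output)
```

View pics/w3c.png

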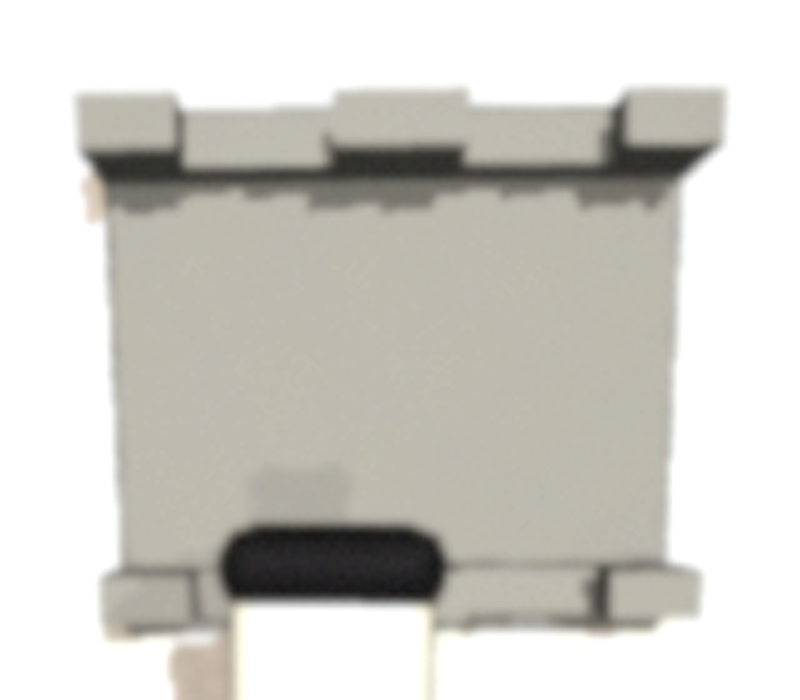

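```bash
python3 -c "
from h import *
W,im=ld('w3')
c=lambda x,y:(x/5+260-.4,y/5+10-.4)
o=[(c(76,96),(50,62,42)),(c(83,152),(40,62,42)),(c(724,92),(50,-62,42)),(c(718,148),(40,-62,42)),(c(103,572),(-40,62,42)),(c(101,626),(-50,62,42)),(c(699,570),(-40,-62,42)),(c(698,615),(-50,-62,42))]
p,r=fit([(W,o)],[.67,.1,-.1]);print(p,np.degrees(p[2]),r)
s=manip.sense()
u=np.array([np.cos(np.radians(-5.5)),np.sin(np.radians(-5.5)),0]);v=np.array([-u[1],u[0],0])
for y in (528,535):
  q=atz(W,c(332,y),.2006+.011)-s['ee_pos'];print(q@u,q@v)
for l in (28,-28):
  print(p[:2]+l/1000*np.array([-np.sin(p[2]),np.cos(p[2])]))
"
```

```text
[ 0.66755488  0.09997192 -0.08634849] -4.947403997737553 [0.3 0.3 1.2 0.1 0.5 0.5 1.2 0.4 1.2 0.9 0.3 0.  0.7 0.2 0.3 1.1]
0.07353045019211915 -0.000754034838984496
0.07289172638157279 -0.0007544015274777491
[0.66996963 0.1278676 ]
[0.66514012 0.07207624]
```

Request:
play_rows --commands "1 40 1 0 0 0 0; 1 80 3 0 0 0 0.3; 1 103 3 0 0 0 0.3; 1 103 3 -20 0 0 0.3; 1 103 3 -60 0 0 0.3; 1 103 3 -95 0 0 0.3; 1 103 3 -125 0 0 0.3; 1 103 3 -145 0 0 0.3; 1 103 3 -155 0 0 0.3; 1 103 3 -160 0 0 0.3"

```text
time_s: 20.4
ee_pos: [0.6714, 0.1272, 0.0336]
orientation: [180.0, 0.1, -5.2]
contact_force: [0.1, -0.7, -0.0]
gripper_width: 0.0196
```

Request:
play_rows --commands "1 0 0 -4 0 0 0; 1 0 0 -7 0 0 0; 1 0 0 -7 0 0 0; 1 0 0 -7 0 0 0; 0.2 0 0 -7 0 0 0; 0.2 0 0 -7 0 0 0; 0.2 0 0 -7 0 0 0; 0.2 0 0 -7 0 0 0; 0.2 0 0 -7 0 0 0; 0.2 0 0 -7 0 0 0"

```text
time_s: 21.4
ee_pos: [0.6716, 0.1274, 0.0274]
orientation: [180.0, 0.0, -5.2]
contact_force: [-0.0, -0.0, 0.1]
gripper_width: 0.0345
```

Request:
play_rows --commands "0.2 0 0 20 0 0 0; 0.2 0 0 50 0 0 0; 0.2 -20 0 90 0 0 0; 0.2 -60 0 130 0 0 0; 0.2 -100 0 160 0 0 0; 0.2 -110 0 170 0 0 0; 0.2 -110 0 170 0 0 0; 0.2 -110 0 170 0 0 0; 0.2 -110 0 170 0 0 0; 0.2 -110 0 170 0 0 0"

```text
time_s: 22.4
ee_pos: [0.5618, 0.1272, 0.1958]
orientation: [179.9, 0.1, -5.3]
contact_force: [0.1, 0.6, 0.5]
gripper_width: 0.0351
```

```bash
python3 -c "
from h import *
W,im=wr('w4'); zoom(im,240,0,200,150,4,'w4c')"
```

```text
[0.5618 0.1272 0.1958] [ 1.799e+02  1.000e-01 -5.300e+00] 0.03506266838071077 [0.1 0.6 0.5]
```

View pics/w4.png

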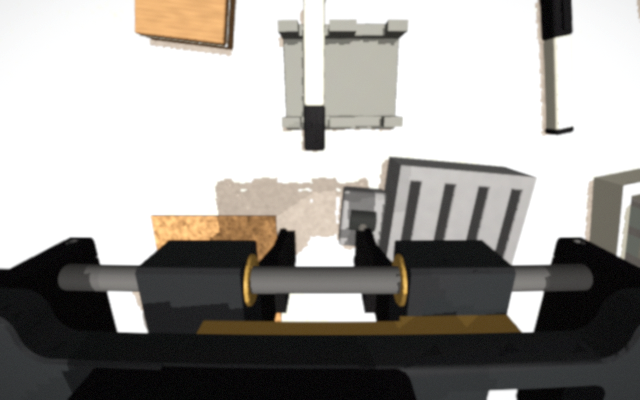

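View pics/w4c.png

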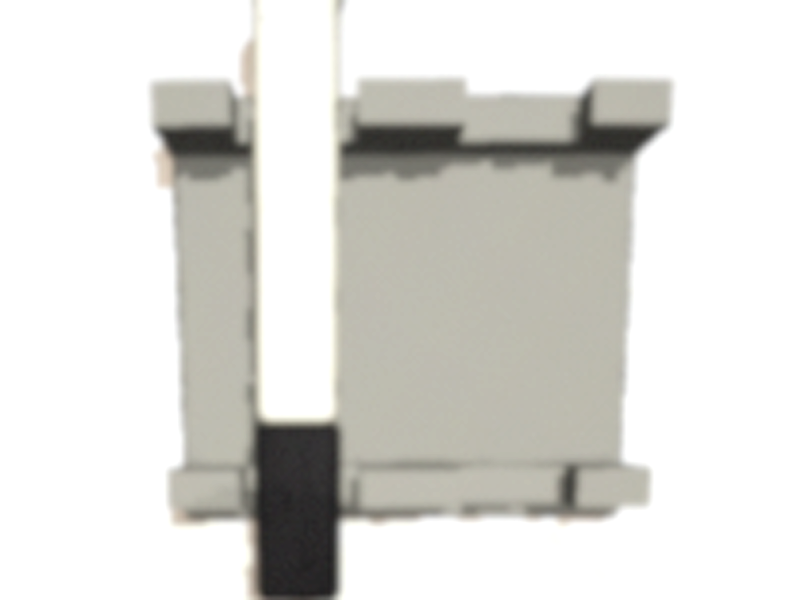

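```bash
python3 -c "
from h import *
W,im=ld('w4')
c=lambda x,y:(x/4+240-.4,y/4-.4)
o=[(c(152,84),(50,62,42)),(c(166,130),(40,62,42)),(c(671,82),(50,-62,42)),(c(665,126),(40,-62,42)),(c(173,468),(-40,62,42)),(c(170,508),(-50,62,42)),(c(650,467),(-40,-62,42)),(c(648,504),(-50,-62,42))]
p,r=fit([(W,o)],[.67,.1,-.1]);print(p,np.degrees(p[2]),r)
u=np.array([np.cos(p[2]),np.sin(p[2])]);v=np.array([-u[1],u[0]])
for z in (.046,.035):
  q=atz(W,c(298,598),z)[:2]-p[:2];print(q@u,q@v)
"
```

```text
[ 0.66756825  0.09971238 -0.08380546] -4.801699235936881 [0.3 0.5 3.4 0.5 0.6 0.6 1.6 0.2 1.5 0.7 0.3 0.7 0.6 0.2 0.6 0.9]
-0.07216461831307842 0.029017727796222113
-0.07363084069745468 0.029409852112070558
```

Request:
play_rows --commands "0 0 -40 0 0 0 5; 0 0 -80 0 0 0 10; 0 0 -120 0 0 0 16; 0 0 -160 0 0 0 16; 0 0 -200 0 0 0 16; 0 0 -240 0 0 0 16; 0 0 -257 0 0 0 16; 0 0 -257 0 0 0 16; 0 0 -257 0 0 0 16; 0 0 -257 0 0 0 16"

```text
time_s: 23.45
ee_pos: [0.5617, -0.129, 0.1971]
orientation: [-180.0, 0.0, 10.8]
contact_force: [-0.1, 0.0, 0.2]
gripper_width: 0.0435
```

```bash
python3 -c "
from h import *
W,im=wr('w5')"
```

```text
[ 0.5617 -0.129   0.1971] [-180.     0.    10.8] 0.04345501878197262 [-0.1  0.   0.2]
```

View pics/w5.png

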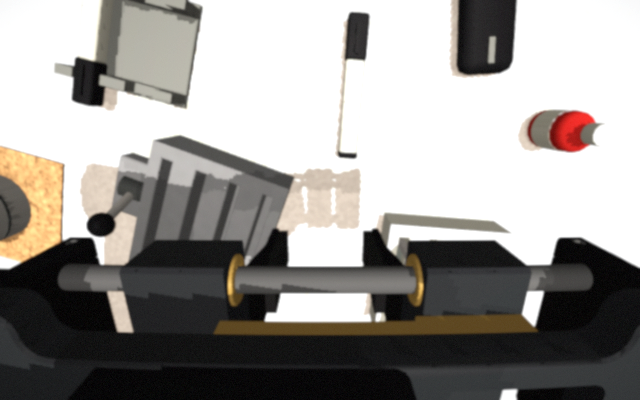

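```bash
python3 -c "
from h import *
W,im=ld('w5')
a,b=atz(W,(347.5,154),.022),atz(W,(358.5,13.5),.022)
print(a,b,(a+b)/2,np.linalg.norm(a-b),np.degrees(np.arctan2(*(b-a)[[1,0]])))
"
```

```text
[ 0.59281652 -0.14863547  0.022     ] [ 0.73412618 -0.13018433  0.022     ] [ 0.66347135 -0.1394099   0.022     ] 0.14250917347193037 7.439159559899277
```

Request:
play_rows --commands "0 40 -4 0 0 0 -1; 0 80 -8 0 0 0 -3; 0 101 -10 -30 0 0 -3; 0 101 -10 -70 0 0 -3; 0 101 -10 -110 0 0 -3; 0 101 -10 -150 0 0 -3; 0 101 -10 -180 0 0 -3; 0 101 -10 -191 0 0 -3; 0 101 -10 -191 0 0 -3; 0 101 -10 -191 0 0 -3"

```text
time_s: 24.5
ee_pos: [0.6641, -0.1392, 0.0082]
orientation: [179.9, -0.2, 7.8]
contact_force: [-0.3, 0.5, -0.2]
gripper_width: 0.0432
```

Request:
play_rows --commands "1 0 0 0 0 0 0; 1 0 0 0 0 0 0; 1 0 0 0 0 0 0; 1 0 0 0 0 0 0; 1 0 0 0 0 0 0; 1 0 0 0 0 0 0; 1 0 0 20 0 0 0; 1 0 0 60 0 0 0; 1 0 0 100 0 0 0; 1 0 0 150 0 0 0"

```text
time_s: 25.5
ee_pos: [0.6612, -0.1394, 0.1557]
orientation: [-179.9, 0.3, 7.7]
contact_force: [1.0, 0.2, -1.1]
gripper_width: 0.0195
```

Request:
play_rows --commands "1 0 30 0 0 0 -5; 1 0 70 0 0 0 -10; 1 2 110 0 0 0 -12.7; 1 5 150 0 0 0 -12.7; 1 5 190 0 0 0 -12.7; 1 5 211 0 0 0 -12.7; 1 5 211 0 0 0 -12.7; 1 5 211 0 0 0 -12.7; 1 5 211 0 0 0 -12.7; 1 5 211 0 0 0 -12.7"

```text
time_s: 26.5
ee_pos: [0.6676, 0.0701, 0.1564]
orientation: [180.0, 0.0, -5.0]
contact_force: [0.0, 0.4, -0.5]
gripper_width: 0.02
```

```bash
python3 -c "
from h import *
W,im=wr('w6'); zoom(im,230,40,190,140,4,'w6c')"
```

```text
[0.6676 0.0701 0.1564] [180.   0.  -5.] 0.020039710807038476 [ 0.   0.4 -0.5]
```

View pics/w6c.png

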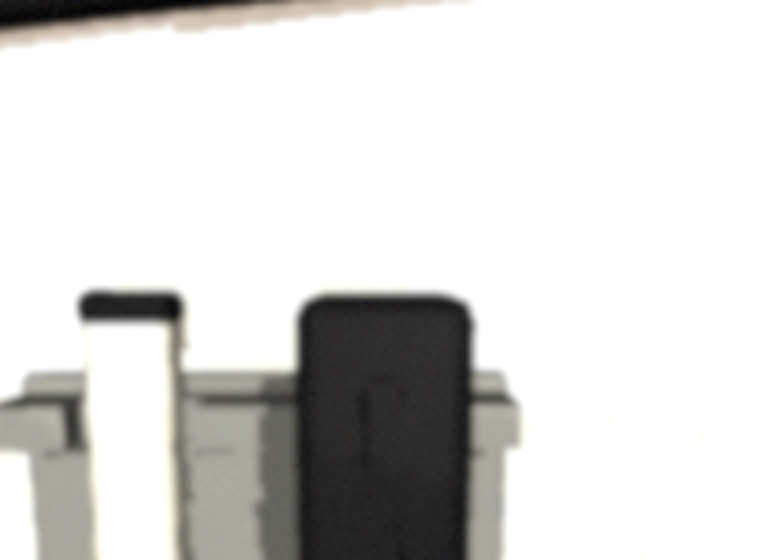

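Request:
play_rows --commands "1 -3 2 0 0 0 0; 1 -3 2 0 0 0 0; 1 -3 2 -40 0 0 0; 1 -3 2 -75 0 0 0; 1 -3 2 -100 0 0 0; 1 -3 2 -115 0 0 0; 1 -3 2 -122 0 0 0; 1 -3 2 -127 0 0 0; 1 -3 2 -128 0 0 0; 1 -3 2 -128 0 0 0"

```text
time_s: 27.55
ee_pos: [0.6657, 0.0736, 0.0309]
orientation: [-180.0, -0.2, -4.9]
contact_force: [-1.6, -1.0, 2.1]
gripper_width: 0.0196
```

Request:
play_rows --commands "1 0 0 0 0 0 0; 0.2 0 0 0 0 0 0; 0.2 0 0 0 0 0 0; 0.2 0 0 0 0 0 0; 0.2 0 0 0 0 0 0; 0.2 0 0 0 0 0 0; 0.2 0 0 20 0 0 0; 0.2 0 0 60 0 0 0; 0.2 -30 0 110 0 0 0; 0.2 -70 0 150 0 0 0"

```text
time_s: 28.55
ee_pos: [0.6054, 0.0734, 0.1693]
orientation: [-180.0, -0.1, -5.0]
contact_force: [0.5, 0.6, 0.8]
gripper_width: 0.035
```

Request:
play_rows --commands "0.2 -40 -10 20 0 0 0; 0.2 -40 -20 20 0 0 0; 0.2 -40 -20 20 0 0 0; 0.2 -40 -20 20 0 0 0; 0.2 -40 -20 20 0 0 0; 0.2 -40 -20 20 0 0 0; 0.2 -40 -20 20 0 0 0; 0.2 -40 -20 20 0 0 0; 0.2 -40 -20 20 0 0 0; 0.2 -40 -20 20 0 0 0"

```text
time_s: 29.55
ee_pos: [0.5647, 0.0534, 0.1878]
orientation: [-180.0, 0.0, -4.9]
contact_force: [0.6, -1.1, -0.1]
gripper_width: 0.0345
```

```bash
python3 -c "
from h import *
W,im=wr('w7'); zoom(im,230,0,200,150,4,'w7c')"
```

```text
[0.5647 0.0534 0.1878] [-180.     0.    -4.9] 0.03453917641477444 [ 0.6 -1.1 -0.1]
```

View pics/w7c.png

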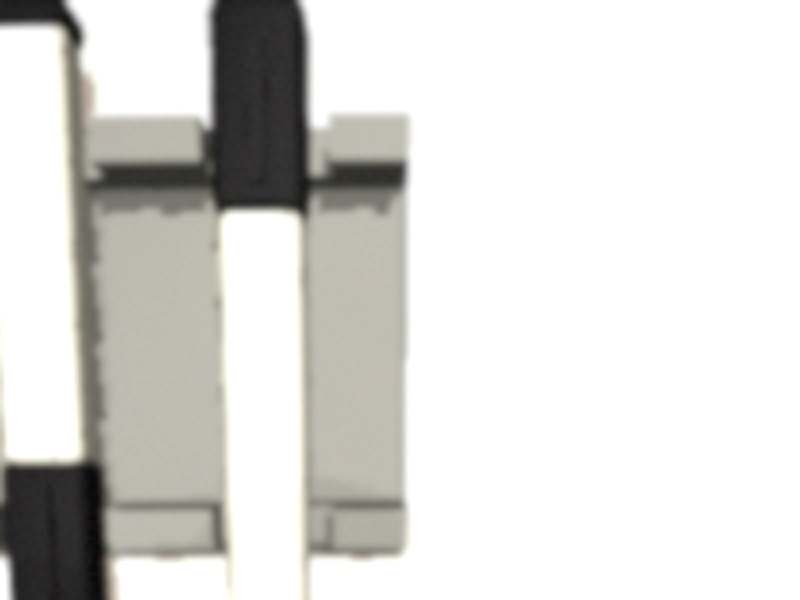

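View pics/w7.png

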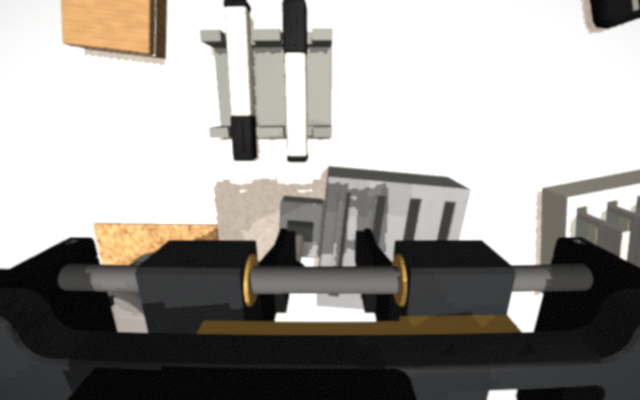

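Request:
play_rows --commands "0.5 -30 -10 20 0 0 -2; 0.5 -60 -20 40 0 0 -4; 0.5 -90 -30 50 0 0 -5; 0.5 -120 -40 50 0 0 -5; 0.5 -150 -50 50 0 0 -5; 0.5 -175 -60 50 0 0 -5; 0.5 -175 -60 50 0 0 -5; 0.5 -175 -60 50 0 0 -5; 0.5 -175 -60 50 0 0 -5; 0.5 -175 -60 50 0 0 -5"

```text
time_s: 30.6
ee_pos: [0.3904, -0.0063, 0.2378]
orientation: [180.0, 0.0, -9.9]
contact_force: [0.4, -0.0, -0.7]
gripper_width: 0.0218
```

```bash
python3 -c "
from h import *
W,im=wr('w8'); zoom(im,240,60,190,140,4,'w8c')"
```

```text
[ 0.3904 -0.0063  0.2378] [180.    0.   -9.9] 0.02184464716217466 [ 0.4 -0.  -0.7]
```

View pics/w8.png

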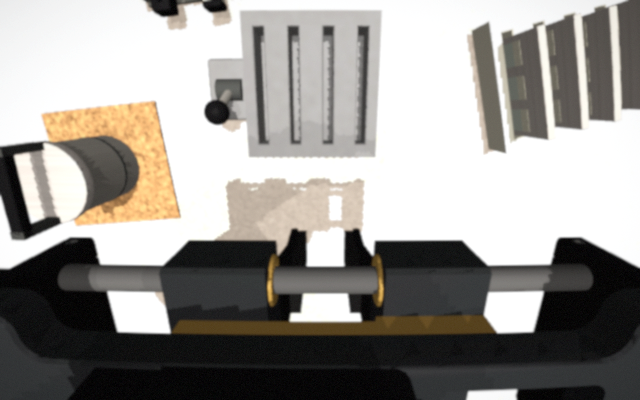

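View pics/w8c.png

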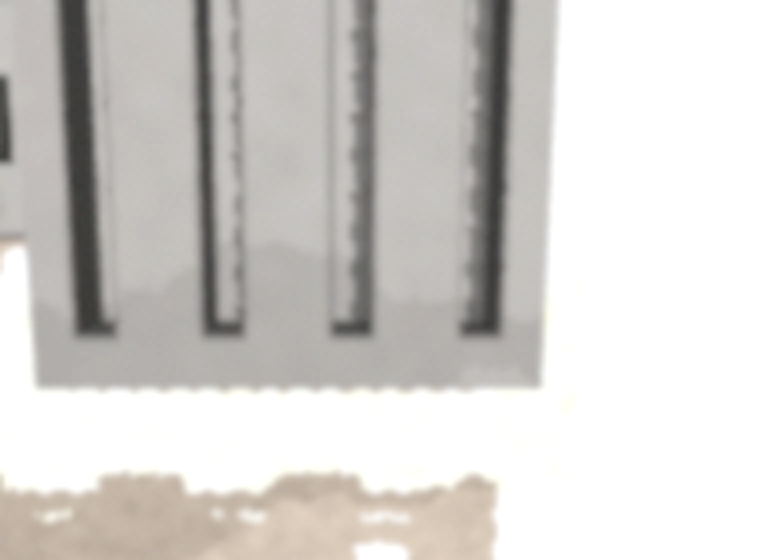

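```bash
python3 -c "
from h import *
W,im=ld('w8'); zoom(im,230,0,160,60,5,'w8d'); zoom(im,240,120,150,50,5,'w8e')"
```

```text
(no output)
```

View pics/w8d.png

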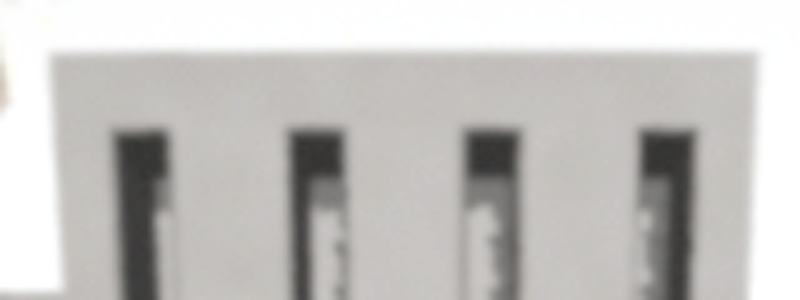

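View pics/w8e.png

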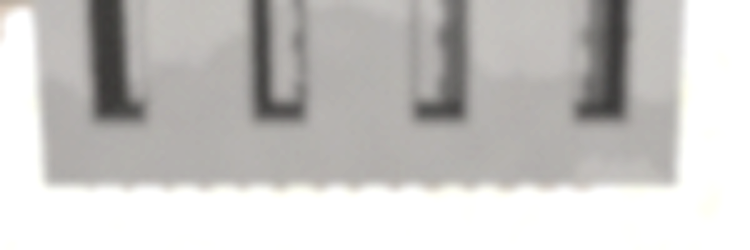

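```bash
python3 -c "
from h import *
W,im=ld('w8')
t=lambda x,y:((x+.5)/5-.5+230,(y+.5)/5-.5)
b=lambda x,y:((x+.5)/5-.5+240,(y+.5)/5-.5+120)
ys=[54,18,-18,-54]
o=[]
for y,(l,r) in zip(ys,[(112,168),(289,344),(465,520),(640,695)]): o+=[(t(l,130),(60,y+5.5,60)),(t(r,130),(60,y-5.5,60))]
for y,(l,r) in zip(ys,[(95,145),(255,304),(417,466),(577,626)]): o+=[(b(l,120),(-60,y+5.5,60)),(b(r,120),(-60,y-5.5,60))]
o+=[(t(50,54),(75,72,60)),(t(757,54),(75,-72,60)),(b(46,185),(-75,72,60)),(b(677,184),(-75,-72,60))]
p,r=fit([(W,o)],[.49,0,-.1]);print(p,np.degrees(p[2]),r)
u=np.array([np.cos(p[2]),np.sin(p[2])]);v=np.array([-u[1],u[0]])
for i,y in enumerate(ys): print(3-i,p[:2]+y/1000*v)
"
```

```text
[ 0.48996877 -0.00892009 -0.1734105 ] -9.935689661068764 [0.4 0.5 0.1 0.4 0.1 0.2 0.2 0.1 0.  0.1 0.2 0.1 0.2 0.2 0.1 0.3 0.2 0.2
 0.1 0.2 0.1 0.2 0.1 0.2 0.2 0.3 0.2 0.3 0.1 0.2 0.2 0.2 0.2 0.2 0.3 0.5
 0.2 0.1 0.1 0.3]
3 [0.49928608 0.04427002]
2 [0.49307454 0.00880994]
1 [ 0.486863   -0.02665013]
0 [ 0.48065147 -0.0621102 ]
```

Request:
play_rows --commands "0.5 0 -45 10 0 0 5; 0.5 0 -90 20 0 0 10; 0.5 -5 -135 20 0 0 15.9; 0.5 -10 -180 20 0 0 15.9; 0.5 -20 -225 20 0 0 15.9; 0.5 -25 -265 20 0 0 15.9; 0.5 -25 -290 20 0 0 15.9; 0.5 -25 -290 20 0 0 15.9; 0.5 -25 -290 20 0 0 15.9; 0.5 -25 -290 20 0 0 15.9"

```text
time_s: 31.65
ee_pos: [0.3648, -0.296, 0.2576]
orientation: [-180.0, 0.0, 6.0]
contact_force: [-0.0, -0.0, 0.8]
gripper_width: 0.0217
```

```bash
python3 -c "
from h import *
W,im=wr('w9'); zoom(im,220,0,200,150,4,'w9c')"
```

```text
[ 0.3648 -0.296   0.2576] [-180.    0.    6.] 0.02169570429046373 [-0.  -0.   0.8]
```

View pics/w9.png

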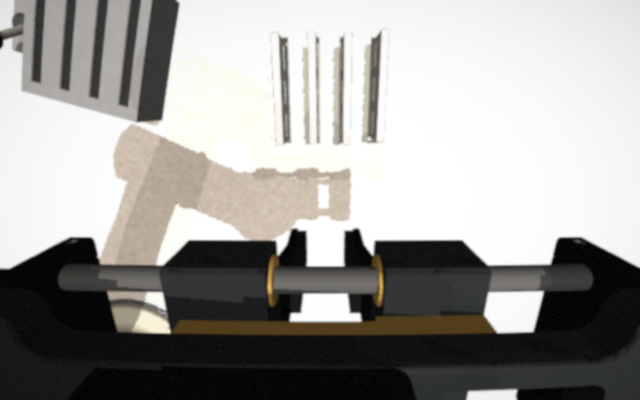

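View pics/w9c.png

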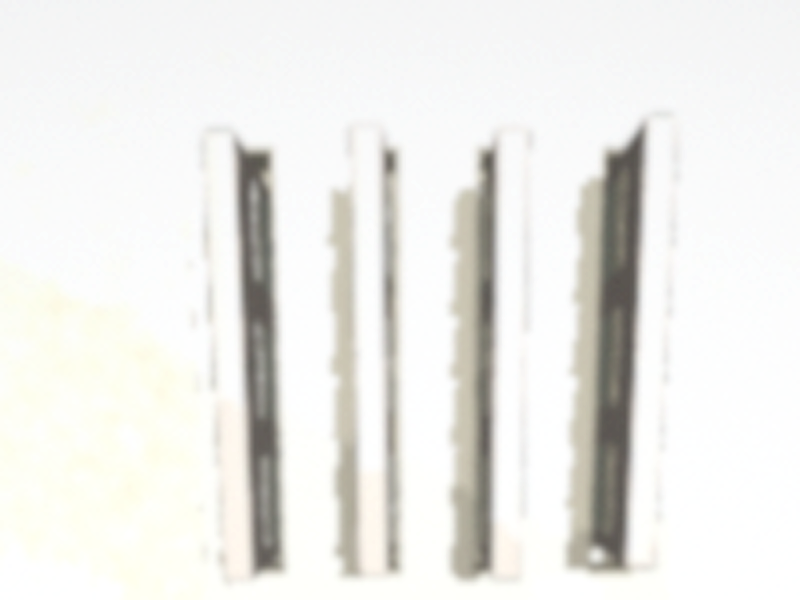

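```bash
python3 -c "
from h import *
W,im=ld('w9'); g=im[0:160,250:410].astype(float).mean(2); print(np.percentile(g,[1,10,50,90,99]))
g=np.clip((g-130)/(np.percentile(g,99.5)-130)*255,0,255).astype(np.uint8)
cv2.imwrite('pics/w9d.png',cv2.resize(g,None,fx=5,fy=5,interpolation=cv2.INTER_CUBIC)[:600])
cv2.imwrite('pics/w9e.png',cv2.resize(g,None,fx=5,fy=5,interpolation=cv2.INTER_CUBIC)[400:])"
```

```text
[ 58.         107.         155.66666667 159.33333333 160.33333333]
```

View pics/w9d.png

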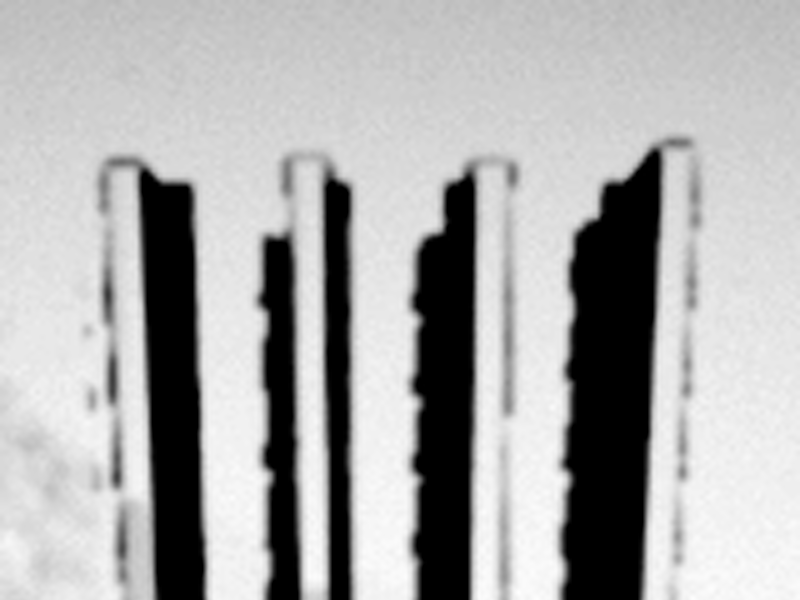

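View pics/w9e.png

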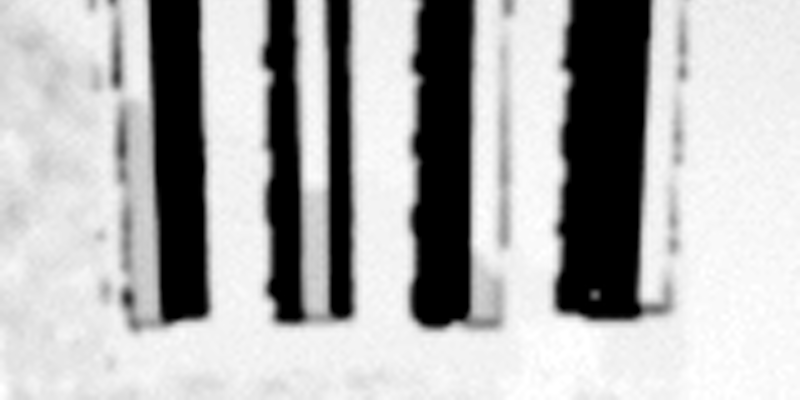

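```bash
python3 -c "
from h import *
W,im=ld('w9')
c=lambda x,y:((x+.5)/5-.5+250,(y+.5)/5-.5)
for n,a,b in [('A',(124,162),(146,722)),('B',(308,158),(316.5,718)),('C',(492,162),(485.5,722)),('D',(678,145),(654,707))]:
  p,q=atz(W,c(*a),.097),atz(W,c(*b),.097); m=(p+q)/2
  print(n,(m*1000).round(1),np.linalg.norm(p-q).round(4),np.degrees(np.arctan2(*(p-q)[[1,0]])).round(2))
"
```

```text
A [ 453.4 -237.    97. ] 0.1091 6.09
B [ 457.8 -272.9   97. ] 0.1088 6.33
C [ 460.9 -308.8   97. ] 0.109 6.4
D [ 467.9 -344.3   97. ] 0.109 6.2
```

Request:
play_rows --commands "0.5 30 20 0 0 0 0.2; 0.5 60 40 -20 0 0 0.2; 0.5 88.6 59 -40 0 0 0.2; 0.5 88.6 59 -80 0 0 0.2; 0.5 88.6 59 -110 0 0 0.2; 0.5 88.6 59 -140 0 0 0.2; 0.5 88.6 59 -165 0 0 0.2; 0.5 88.6 59 -185 0 0 0.2; 0.5 88.6 59 -194 0 0 0.2; 0.5 88.6 59 -194 0 0 0.2"

```text
time_s: 32.7
ee_pos: [0.4529, -0.2368, 0.0631]
orientation: [-180.0, 0.1, 6.2]
contact_force: [0.3, 0.0, 0.2]
gripper_width: 0.0215
```

Request:
play_rows --commands "1 0 0 0 0 0 0; 1 0 0 0 0 0 0; 1 0 0 0 0 0 0; 1 0 0 0 0 0 0; 1 0 0 0 0 0 0; 1 0 0 10 0 0 0; 1 0 0 40 0 0 0; 1 0 0 80 0 0 0; 1 0 0 120 0 0 0; 1 0 0 145 0 0 0"

```text
time_s: 33.7
ee_pos: [0.4538, -0.2379, 0.2122]
orientation: [179.9, -0.2, 6.2]
contact_force: [1.6, 0.2, -0.4]
gripper_width: 0.0078
```

```bash
python3 -c "
from h import *
W,im=wr('w10');g=im[150:330,220:420].astype(float).mean(2)
cv2.imwrite('pics/w10c.png',cv2.resize(np.clip(g*1.6,0,255).astype(np.uint8),None,fx=3,fy=3))"
```

```text
[ 0.4538 -0.2379  0.2122] [179.9  -0.2   6.2] 0.007824597156016508 [ 1.6  0.2 -0.4]
```

View pics/w10.png

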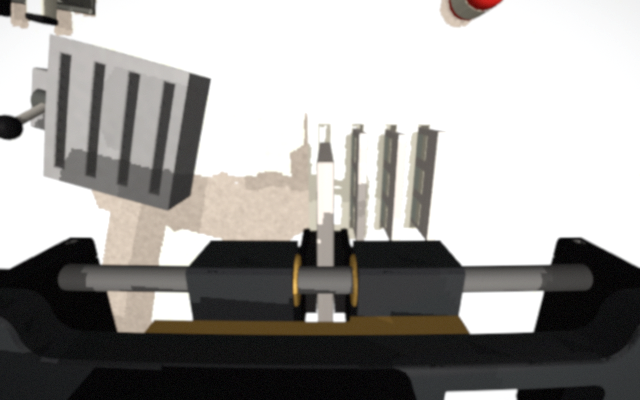

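Request:
play_rows --commands "1 8 45 0 0 0 -6; 1 16 90 0 0 0 -12; 1 24 135 0 0 0 -16.1; 1 32 180 0 0 0 -16.1; 1 38 225 0 0 0 -16.1; 1 42 260 0 0 0 -16.1; 1 45.5 282 0 0 0 -16.1; 1 45.5 282 0 0 0 -16.1; 1 45.5 282 0 0 0 -16.1; 1 45.5 282 0 0 0 -16.1"

```text
time_s: 34.75
ee_pos: [0.4982, 0.0436, 0.2086]
orientation: [180.0, 0.0, -10.0]
contact_force: [-0.1, -0.1, -0.7]
gripper_width: 0.008
```

```bash
python3 -c "
from h import *
W,im=wr('w11')
for i in range(4):
  manip.get_image('wrist'); s=manip.sense(); print(s['ee_pos'],s['orientation'])"
```

```text
[0.4982 0.0436 0.2086] [180.   0. -10.] 0.007986247400552047 [-0.1 -0.1 -0.7]
[0.49842738 0.04338741 0.20878849] [ 1.79987121e+02  2.52069511e-02 -1.00213931e+01]
[0.49851333 0.04344935 0.20884222] [ 1.79992302e+02  1.43326248e-02 -1.00188676e+01]
[0.49857946 0.04351318 0.20886191] [ 1.79996846e+02  9.21022824e-03 -1.00202591e+01]
[0.4986618  0.04363653 0.20889804] [-1.79998556e+02  9.80336369e-04 -1.00094095e+01]
```

View pics/w11.png

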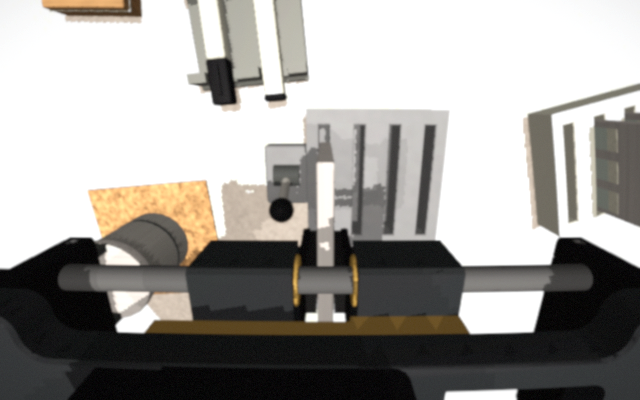

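```bash
python3 -c "
from h import *
W,im=ld('w11'); g=im[100:260,290:360].astype(float).mean(2)
cv2.imwrite('pics/w11c.png',cv2.resize(np.clip(g*1.5,0,255).astype(np.uint8),None,fx=8,fy=8,interpolation=cv2.INTER_CUBIC)[:600])"
```

```text
(no output)
```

View pics/w11c.png

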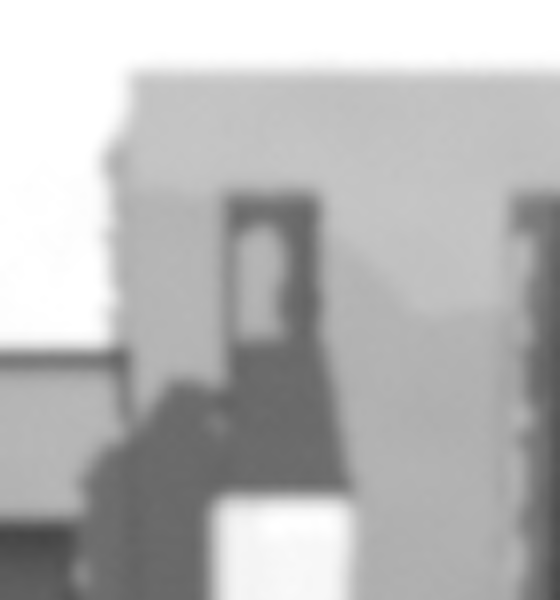

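```bash
python3 -c "
from h import *
W,im=ld('w11')
t=np.array([.4984,.0435]);a=np.radians(-10.0);u=np.array([np.cos(a),np.sin(a)]);v=np.array([-u[1],u[0]])
c=lambda x,y:((x+.5)/8-.5+290,(y+.5)/8-.5+100)
for n,x,y,z in [('top',282,492,.2086+.034),('topL',212,492,.2426),('topR',352,492,.2426),('bot',277,345,.1576),('slotend',273,195,.06),('slotL',228,195,.06),('slotR',318,195,.06)]:
  q=atz(W,c(x,y),z)[:2]-t;print(n,(q@u*1000).round(1),(q@v*1000).round(1))
print(W[0][0,2])
"
```

```text
top 54.6 -0.2
topL 54.6 3.6
topR 54.6 -4.0
bot 53.0 0.3
slotend 61.0 1.0
slotL 61.0 6.6
slotR 61.0 -4.7
324.9977347342748
```

Request:
play_rows --commands "1 0.5 0.5 0 0 0 0; 1 0.5 0.5 -20 0 0 0; 1 0.5 0.5 -50 0 0 0; 1 0.5 0.5 -75 0 0 0; 1 0.5 0.5 -88 0 0 0; 1 0.5 0.5 -93 0 0 0; 1 0.5 0.5 -97 0 0 0; 1 0.5 0.5 -101 0 0 0; 1 0.5 0.5 -104 0 0 0; 1 0.5 0.5 -104 0 0 0"

```text
time_s: 36.0
ee_pos: [0.4993, 0.0449, 0.105]
orientation: [-180.0, -0.0, -9.9]
contact_force: [-0.7, -1.1, -0.5]
gripper_width: 0.0082
```

Request:
play_rows --commands "1 0 0 -4 0 0 0; 1 0 0 -8 0 0 0; 1 0 0 -12 0 0 0; 1 0 0 -16 0 0 0; 1 0 0 -20 0 0 0; 1 0 0 -24 0 0 0; 1 0 0 -28 0 0 0; 1 0 0 -32 0 0 0; 1 0 0 -34 0 0 0; 1 0 0 -35 0 0 0"

```text
time_s: 37.0
ee_pos: [0.4989, 0.0448, 0.071]
orientation: [179.9, 0.0, -9.9]
contact_force: [-6.8, 2.2, 14.3]
gripper_width: 0.008
```

Request:
play_rows --commands "1 0 0 -1 0 0 0; 1 0 0 -2 0 0 0; 1 0 0 -2 0 0 0; 0.5 0 0 -2 0 0 0; 0.5 0 0 -2 0 0 0; 0.5 0 0 -2 0 0 0; 0.5 0 0 -2 0 0 0; 0.5 0 0 20 0 0 0; 0.5 0 0 50 0 0 0; 0.5 0 0 90 0 0 0"

```text
time_s: 38.0
ee_pos: [0.498, 0.0444, 0.159]
orientation: [179.9, 0.3, -9.9]
contact_force: [0.4, 0.3, -0.4]
gripper_width: 0.0218
```

```bash
python3 -c "
from h import *
im=manip.get_image('scene'); zoom(im,270,100,130,110,6,'s4'); S=cams('scene')
p=np.array([.49,-.0089]);a=np.radians(-9.94);u=np.array([np.cos(a),np.sin(a)]);v=np.array([-u[1],u[0]])
for x in (55,-55):
  for zz in (.103,): print(proj(S,[*(p+x/1000*u+.054*v),zz]))
im=manip.get_image('side'); zoom(im,290,150,130,110,6,'s4b')
D=cams('side')
for x in (55,-55): print(proj(D,[*(p+x/1000*u+.054*v),zz]))
"
```

```text
[[335.01145699 186.62211773]]
[[371.51127437 163.23238827]]
[[328.2750472  211.00081683]]
[[370.40912784 228.55381891]]
```

View pics/s4.png

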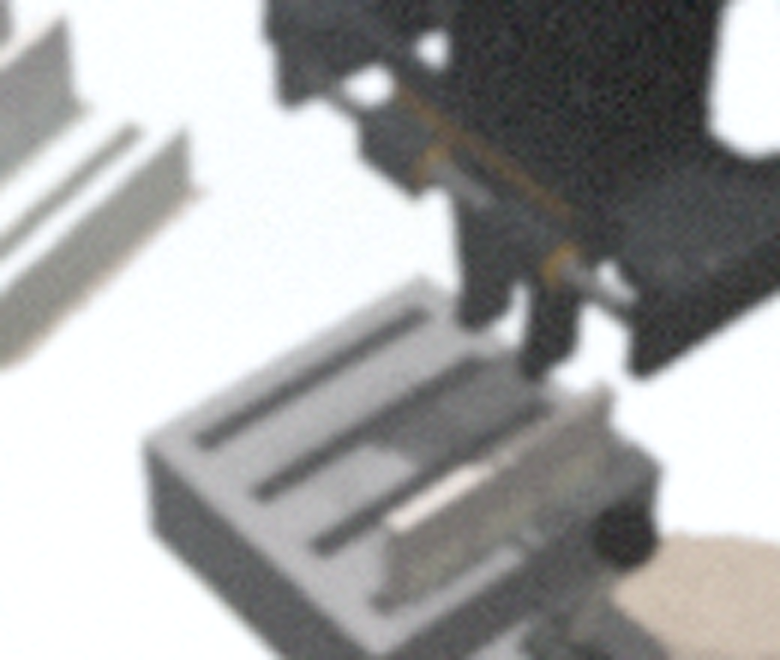

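View pics/s4b.png

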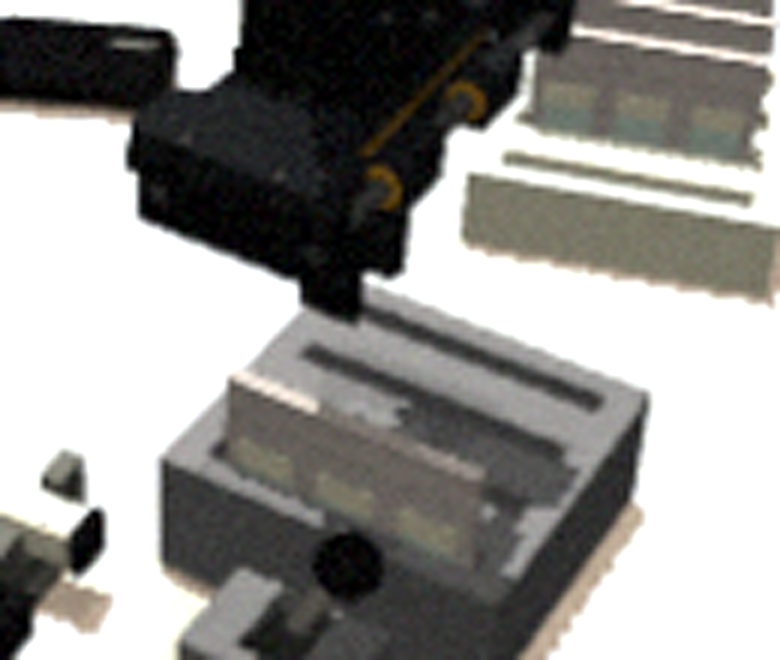

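Request:
play_rows --commands "0.5 -5 -30 10 0 0 5; 0.5 -10 -80 15 0 0 10; 0.5 -15 -130 15 0 0 16.2; 0.5 -20 -180 15 0 0 16.2; 0.5 -28 -230 15 0 0 16.2; 0.5 -35 -275 15 0 0 16.2; 0.5 -40.5 -317 15 0 0 16.2; 0.5 -40.5 -317 15 0 0 16.2; 0.5 -40.5 -317 15 0 0 16.2; 0.5 -40.5 -317 15 0 0 16.2"

```text
time_s: 39.1
ee_pos: [0.4586, -0.2715, 0.1743]
orientation: [-180.0, 0.1, 6.3]
contact_force: [0.7, 0.0, 0.5]
gripper_width: 0.0221
```

Request:
play_rows --commands "0.5 -0.8 -1.4 0 0 0 0; 0.5 -0.8 -1.4 -30 0 0 0; 0.5 -0.8 -1.4 -60 0 0 0; 0.5 -0.8 -1.4 -90 0 0 0; 0.5 -0.8 -1.4 -105 0 0 0; 0.5 -0.8 -1.4 -111 0 0 0; 0.5 -0.8 -1.4 -111 0 0 0; 1 -0.8 -1.4 -111 0 0 0; 1 -0.8 -1.4 -111 0 0 0; 1 -0.8 -1.4 -111 0 0 0"

```text
time_s: 40.1
ee_pos: [0.4587, -0.2737, 0.0649]
orientation: [179.9, -0.1, 6.3]
contact_force: [-0.5, 0.3, 1.9]
gripper_width: 0.008
```

Request:
play_rows --commands "1 0 0 0 0 0 0; 1 0 0 0 0 0 0; 1 0 0 0 0 0 0; 1 0 0 10 0 0 0; 1 0 0 40 0 0 0; 1 0 0 80 0 0 0; 1 0 0 120 0 0 0; 1 0 0 140 0 0 0; 1 0 0 140 0 0 0; 1 0 0 140 0 0 0"

```text
time_s: 41.1
ee_pos: [0.4572, -0.2731, 0.2033]
orientation: [-179.9, 0.0, 6.2]
contact_force: [-0.6, -0.2, -1.7]
gripper_width: 0.0076
```

Request:
play_rows --commands "1 8 45 0 0 0 -6; 1 16 90 0 0 0 -12; 1 22 135 0 0 0 -16.2; 1 28 180 0 0 0 -16.2; 1 32 225 0 0 0 -16.2; 1 34 260 0 0 0 -16.2; 1 36 282 0 0 0 -16.2; 1 36 282 0 0 0 -16.2; 1 36 282 0 0 0 -16.2; 1 36 282 0 0 0 -16.2"

```text
time_s: 42.1
ee_pos: [0.4932, 0.0077, 0.2027]
orientation: [179.9, 0.1, -10.0]
contact_force: [1.5, 1.1, -1.1]
gripper_width: 0.0079
```

```bash
cat >> h.py <<'E'
def held():
    from time import sleep
    W,im=wr('wh'); a=np.radians(manip.sense()["orientation"][2]);print(manip.sense()["ee_pos"])
    g=im[80:240,290:390].astype(float).mean(2)
    cv2.imwrite('pics/wh.png',cv2.resize(np.clip(g*1.5,0,255).astype(np.uint8),None,fx=6,fy=6,interpolation=cv2.INTER_CUBIC)[:600])
E
cp pics/wh.png pics/x.png 2>/dev/null; python3 -c "
from h import *
held()"; mv pics/wh.png pics/wh2.png
```

```text
[0.4932 0.0077 0.2027] [ 1.799e+02  1.000e-01 -1.000e+01] 0.007895246970175228 [ 1.5  1.1 -1.1]
[0.49338348 0.00752392 0.20308042]
```

View pics/wh2.png

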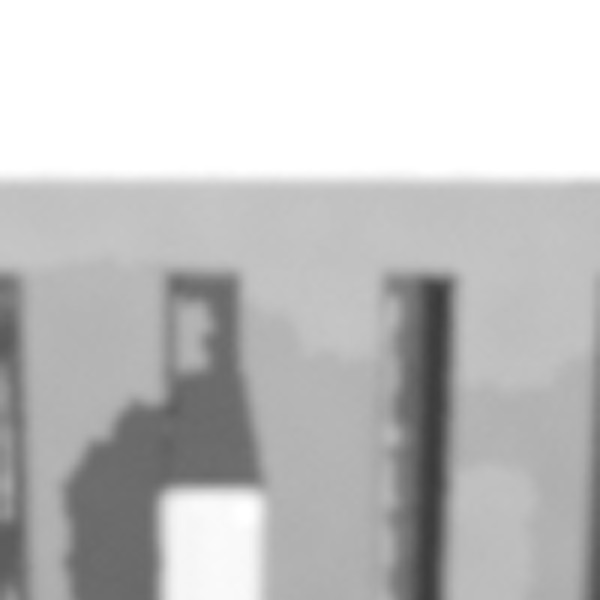

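Request:
play_rows --commands "1 -0.2 1.1 0 0 0 0; 1 -0.2 1.1 -20 0 0 0; 1 -0.2 1.1 -50 0 0 0; 1 -0.2 1.1 -72 0 0 0; 1 -0.2 1.1 -82 0 0 0; 1 -0.2 1.1 -87 0 0 0; 1 -0.2 1.1 -91 0 0 0; 1 -0.2 1.1 -95 0 0 0; 1 -0.2 1.1 -98 0 0 0; 1 -0.2 1.1 -98 0 0 0"

```text
time_s: 43.15
ee_pos: [0.4938, 0.0096, 0.1059]
orientation: [-180.0, -0.0, -9.9]
contact_force: [0.3, -0.4, -1.1]
gripper_width: 0.0077
```

Request:
play_rows --commands "1 0 0 -4 0 0 0; 1 0 0 -8 0 0 0; 1 0 0 -12 0 0 0; 1 0 0 -16 0 0 0; 1 0 0 -20 0 0 0; 1 0 0 -24 0 0 0; 1 0 0 -28 0 0 0; 1 0 0 -32 0 0 0; 1 0 0 -34 0 0 0; 1 0 0 -35.5 0 0 0"

```text
time_s: 44.15
ee_pos: [0.4935, 0.0095, 0.0709]
orientation: [180.0, 0.1, -9.9]
contact_force: [-6.3, 1.2, 13.5]
gripper_width: 0.008
```

Request:
play_rows --commands "1 0 0 -1 0 0 0; 1 0 0 -2 0 0 0; 1 0 0 -2 0 0 0; 0.5 0 0 -2 0 0 0; 0.5 0 0 -2 0 0 0; 0.5 0 0 -2 0 0 0; 0.5 0 0 -2 0 0 0; 0.5 0 0 20 0 0 0; 0.5 0 0 50 0 0 0; 0.5 0 0 90 0 0 0"

```text
time_s: 45.15
ee_pos: [0.4925, 0.0092, 0.1597]
orientation: [179.9, 0.3, -10.0]
contact_force: [0.1, 0.9, -0.4]
gripper_width: 0.0219
```

Request:
play_rows --commands "0.5 -5 -30 10 0 0 5; 0.5 -10 -80 15 0 0 10; 0.5 -15 -130 15 0 0 16.2; 0.5 -20 -180 15 0 0 16.2; 0.5 -25 -230 15 0 0 16.2; 0.5 -30 -275 15 0 0 16.2; 0.5 -32.5 -317.5 15 0 0 16.2; 0.5 -32.5 -317.5 15 0 0 16.2; 0.5 -32.5 -317.5 15 0 0 16.2; 0.5 -32.5 -317.5 15 0 0 16.2"

```text
time_s: 46.15
ee_pos: [0.4611, -0.3073, 0.175]
orientation: [-180.0, 0.0, 6.3]
contact_force: [-0.3, -0.3, 0.2]
gripper_width: 0.0216
```

Carrier C is at (460.9, -308.8): shift 0, -1.2, -111.5.

Request:
play_rows --commands "0.5 -0.2 -1.4 0 0 0 0; 0.5 -0.2 -1.4 -30 0 0 0; 0.5 -0.2 -1.4 -60 0 0 0; 0.5 -0.2 -1.4 -90 0 0 0; 0.5 -0.2 -1.4 -105 0 0 0; 0.5 -0.2 -1.4 -111 0 0 0; 0.5 -0.2 -1.4 -112 0 0 0; 1 -0.2 -1.4 -112 0 0 0; 1 -0.2 -1.4 -112 0 0 0; 1 -0.2 -1.4 -112 0 0 0"

```text
time_s: 47.15
ee_pos: [0.4618, -0.3095, 0.0644]
orientation: [179.9, -0.1, 6.3]
contact_force: [-0.2, 0.4, 3.7]
gripper_width: 0.0076
```

Request:
play_rows --commands "1 0 0 0 0 0 0; 1 0 0 0 0 0 0; 1 0 0 0 0 0 0; 1 0 0 10 0 0 0; 1 0 0 40 0 0 0; 1 0 0 80 0 0 0; 1 0 0 120 0 0 0; 1 0 0 140 0 0 0; 1 0 0 140 0 0 0; 1 0 0 140 0 0 0"

```text
time_s: 48.15
ee_pos: [0.4603, -0.3089, 0.2027]
orientation: [-179.9, 0.0, 6.2]
contact_force: [-0.8, 0.2, -2.4]
gripper_width: 0.0076
```

Request:
play_rows --commands "1 5 45 0 0 0 -6; 1 10 90 0 0 0 -12; 1 15 135 0 0 0 -16.2; 1 20 180 0 0 0 -16.2; 1 23 225 0 0 0 -16.2; 1 25 260 0 0 0 -16.2; 1 26.5 283.5 0 0 0 -16.2; 1 26.5 283.5 0 0 0 -16.2; 1 26.5 283.5 0 0 0 -16.2; 1 26.5 283.5 0 0 0 -16.2"

```text
time_s: 49.15
ee_pos: [0.4868, -0.0266, 0.2023]
orientation: [179.9, 0.1, -10.0]
contact_force: [-0.4, -0.0, -1.5]
gripper_width: 0.0075
```

```bash
python3 -c "
from h import *
held()"; mv pics/wh.png pics/wh3.png
```

```text
[ 0.4868 -0.0266  0.2023] [ 1.799e+02  1.000e-01 -1.000e+01] 0.007465024835784878 [-0.4 -0.  -1.5]
[ 0.48699847 -0.02672579  0.20253379]
```

View pics/wh3.png

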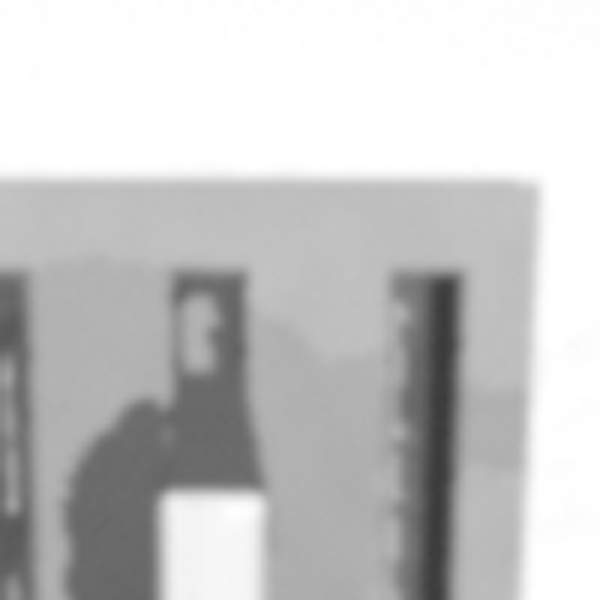

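Request:
play_rows --commands "1 -0.1 0.3 0 0 0 0; 1 -0.1 0.3 -20 0 0 0; 1 -0.1 0.3 -50 0 0 0; 1 -0.1 0.3 -72 0 0 0; 1 -0.1 0.3 -82 0 0 0; 1 -0.1 0.3 -87 0 0 0; 1 -0.1 0.3 -91 0 0 0; 1 -0.1 0.3 -95 0 0 0; 1 -0.1 0.3 -98 0 0 0; 1 -0.1 0.3 -98 0 0 0"

```text
time_s: 50.2
ee_pos: [0.4875, -0.0255, 0.1054]
orientation: [-180.0, -0.0, -9.9]
contact_force: [-0.4, -0.1, -0.9]
gripper_width: 0.0076
```

Request:
play_rows --commands "1 0 0 -4 0 0 0; 1 0 0 -8 0 0 0; 1 0 0 -12 0 0 0; 1 0 0 -16 0 0 0; 1 0 0 -20 0 0 0; 1 0 0 -24 0 0 0; 1 0 0 -28 0 0 0; 1 0 0 -32 0 0 0; 1 0 0 -34 0 0 0; 1 0 0 -35 0 0 0"

```text
time_s: 51.2
ee_pos: [0.4872, -0.0256, 0.0705]
orientation: [180.0, 0.1, -9.9]
contact_force: [-4.0, 1.6, 7.3]
gripper_width: 0.0079
```

Request:
play_rows --commands "1 0 0 -1 0 0 0; 1 0 0 -2 0 0 0; 1 0 0 -2 0 0 0; 0.5 0 0 -2 0 0 0; 0.5 0 0 -2 0 0 0; 0.5 0 0 -2 0 0 0; 0.5 0 0 -2 0 0 0; 0.5 0 0 20 0 0 0; 0.5 0 0 50 0 0 0; 0.5 0 0 90 0 0 0"

```text
time_s: 52.2
ee_pos: [0.4862, -0.0258, 0.1598]
orientation: [179.9, 0.2, -9.9]
contact_force: [1.2, -0.2, -0.2]
gripper_width: 0.0219
```

Request:
play_rows --commands "0.5 -3 -30 10 0 0 5; 0.5 -6 -80 15 0 0 10; 0.5 -9 -130 15 0 0 16.2; 0.5 -12 -180 15 0 0 16.2; 0.5 -15 -230 15 0 0 16.2; 0.5 -18 -275 15 0 0 16.2; 0.5 -19 -318.5 15 0 0 16.2; 0.5 -19 -318.5 15 0 0 16.2; 0.5 -19 -318.5 15 0 0 16.2; 0.5 -19 -318.5 15 0 0 16.2"

```text
time_s: 53.2
ee_pos: [0.4683, -0.3433, 0.175]
orientation: [-180.0, 0.0, 6.3]
contact_force: [-0.7, 0.0, -0.5]
gripper_width: 0.022
```

Carrier D is at (467.9, -344.3).

Request:
play_rows --commands "0.5 -0.4 -1 0 0 0 0; 0.5 -0.4 -1 -30 0 0 0; 0.5 -0.4 -1 -60 0 0 0; 0.5 -0.4 -1 -90 0 0 0; 0.5 -0.4 -1 -105 0 0 0; 0.5 -0.4 -1 -111 0 0 0; 0.5 -0.4 -1 -112 0 0 0; 1 -0.4 -1 -112 0 0 0; 1 -0.4 -1 -112 0 0 0; 1 -0.4 -1 -112 0 0 0"

```text
time_s: 54.2
ee_pos: [0.4687, -0.3452, 0.0645]
orientation: [179.9, -0.1, 6.3]
contact_force: [-0.1, 0.5, 2.1]
gripper_width: 0.0073
```

Request:
play_rows --commands "1 0 0 0 0 0 0; 1 0 0 0 0 0 0; 1 0 0 0 0 0 0; 1 0 0 10 0 0 0; 1 0 0 40 0 0 0; 1 0 0 80 0 0 0; 1 0 0 120 0 0 0; 1 0 0 140 0 0 0; 1 0 0 140 0 0 0; 1 0 0 140 0 0 0"

```text
time_s: 55.2
ee_pos: [0.4673, -0.3445, 0.2027]
orientation: [-179.9, 0.0, 6.2]
contact_force: [0.9, 0.5, -1.6]
gripper_width: 0.0077
```

Request:
play_rows --commands "1 3 45 0 0 0 -6; 1 6 90 0 0 0 -12; 1 9 135 0 0 0 -16.2; 1 11 180 0 0 0 -16.2; 1 12 225 0 0 0 -16.2; 1 13 260 0 0 0 -16.2; 1 13 282.7 0 0 0 -16.2; 1 13 282.7 0 0 0 -16.2; 1 13 282.7 0 0 0 -16.2; 1 13 282.7 0 0 0 -16.2"

```text
time_s: 56.2
ee_pos: [0.4804, -0.063, 0.2023]
orientation: [180.0, 0.1, -10.0]
contact_force: [-0.6, -0.8, -0.7]
gripper_width: 0.0078
```

```bash
python3 -c "
from h import *
held()"; mv pics/wh.png pics/wh4.png
```

```text
[ 0.4804 -0.063   0.2023] [ 1.8e+02  1.0e-01 -1.0e+01] 0.007796480882629476 [-0.6 -0.8 -0.7]
[ 0.48057519 -0.06315611  0.20254286]
```

View pics/wh4.png

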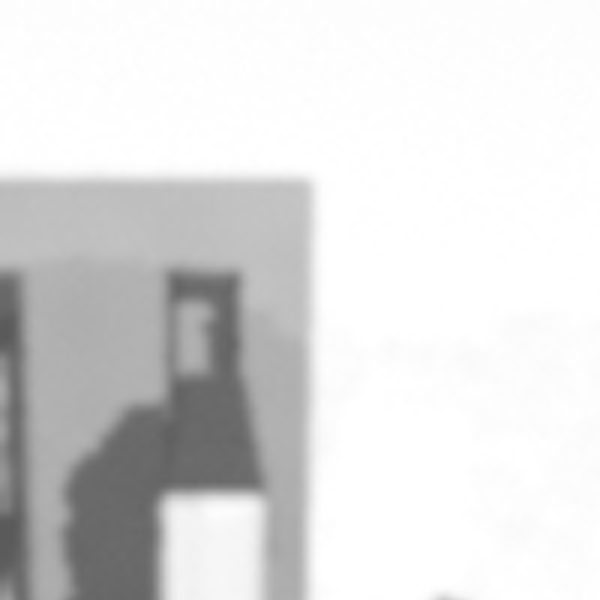

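Request:
play_rows --commands "1 0 0.5 0 0 0 0; 1 0 0.5 -20 0 0 0; 1 0 0.5 -50 0 0 0; 1 0 0.5 -72 0 0 0; 1 0 0.5 -82 0 0 0; 1 0 0.5 -87 0 0 0; 1 0 0.5 -91 0 0 0; 1 0 0.5 -95 0 0 0; 1 0 0.5 -98 0 0 0; 1 0 0.5 -98 0 0 0"

```text
time_s: 57.25
ee_pos: [0.4811, -0.0618, 0.1054]
orientation: [-180.0, -0.0, -9.9]
contact_force: [-0.1, 0.2, -1.4]
gripper_width: 0.0077
```

Request:
play_rows --commands "1 0 0 -4 0 0 0; 1 0 0 -8 0 0 0; 1 0 0 -12 0 0 0; 1 0 0 -16 0 0 0; 1 0 0 -20 0 0 0; 1 0 0 -24 0 0 0; 1 0 0 -28 0 0 0; 1 0 0 -32 0 0 0; 1 0 0 -34 0 0 0; 1 0 0 -35 0 0 0"

```text
time_s: 58.25
ee_pos: [0.4807, -0.0619, 0.0705]
orientation: [180.0, 0.1, -9.9]
contact_force: [-3.0, 1.2, 6.9]
gripper_width: 0.0077
```

Request:
play_rows --commands "1 0 0 -1 0 0 0; 1 0 0 -2 0 0 0; 1 0 0 -2 0 0 0; 0.5 0 0 -2 0 0 0; 0.5 0 0 -2 0 0 0; 0.5 0 0 -2 0 0 0; 0.5 0 0 -2 0 0 0; 0.5 0 0 20 0 0 0; 0.5 0 0 50 0 0 0; 0.5 0 0 90 0 0 0"

```text
time_s: 59.25
ee_pos: [0.4798, -0.062, 0.1598]
orientation: [179.9, 0.3, -9.9]
contact_force: [0.7, 0.3, -0.7]
gripper_width: 0.0215
```

Request:
play_rows --commands "0.5 -20 15 30 0 0 0; 0.5 -50 30 60 0 0 0; 0.5 -90 56 78 0 0 0; 0.5 -90 56 78 0 0 0; 0.5 -90 56 78 0 0 0; 0.5 -90 56 78 0 0 0; 0.5 -90 56 78 0 0 0; 0.5 -90 56 78 0 0 0; 0.5 -90 56 78 0 0 0; 0.5 -90 56 78 0 0 0"

```text
time_s: 60.25
ee_pos: [0.3912, -0.0061, 0.2379]
orientation: [180.0, 0.1, -10.0]
contact_force: [-0.5, 0.2, 0.6]
gripper_width: 0.022
```

```bash
python3 -c "
from h import *
W,im=wr('w12'); zoom(im,200,0,200,150,4,'w12c')
for n in ('scene','side'): i=manip.get_image(n); cv2.imwrite('pics/d_'+n+'.png',cv2.convertScaleAbs(i,alpha=1.4))
zoom(i,290,150,130,110,6,'s5b')
D=cams('side')
p=np.array([.49,-.0089]);a=np.radians(-9.94);u=np.array([np.cos(a),np.sin(a)]);v=np.array([-u[1],u[0]])
for y in (-54,-18,18,54): print(*[((proj(D,[*(p+x/1000*u+y/1000*v),.103])-[290,150])*6).round(0) for x in (55,-55)])
"
```

```text
[ 0.3912 -0.0061  0.2379] [ 1.8e+02  1.0e-01 -1.0e+01] 0.022011245411470433 [-0.5  0.2  0.6]
[[364. 226.]] [[604. 316.]]
[[322. 270.]] [[566. 365.]]
[[277. 317.]] [[525. 417.]]
[[230. 366.]] [[482. 471.]]
```

View pics/w12c.png

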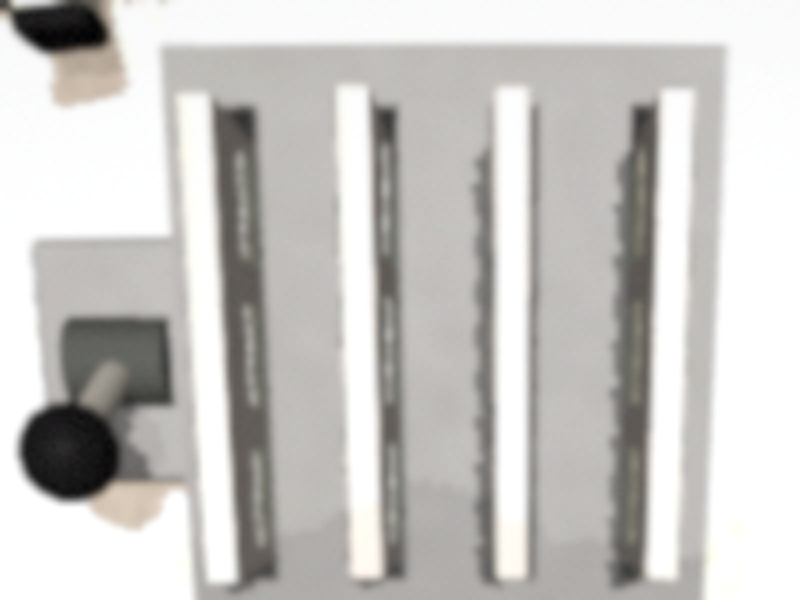

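View pics/s5b.png

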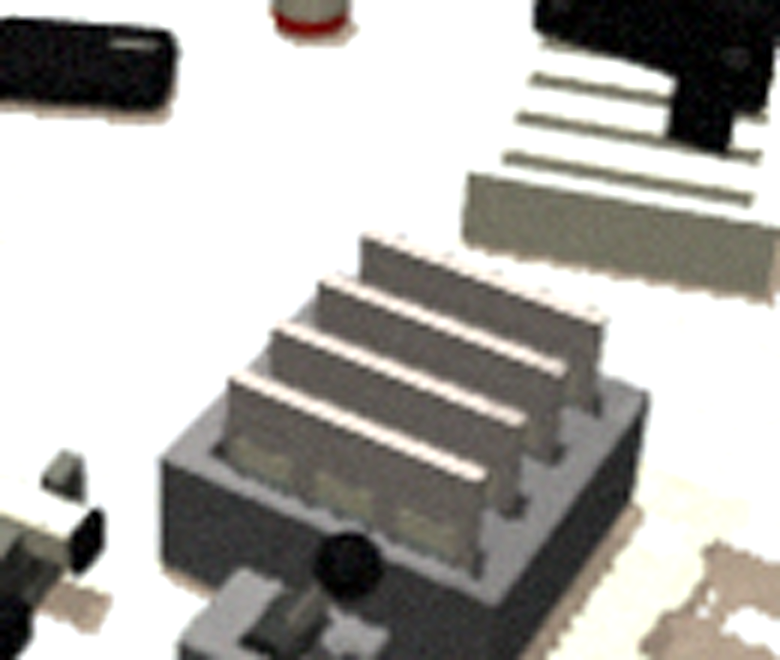

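View pics/d_scene.png

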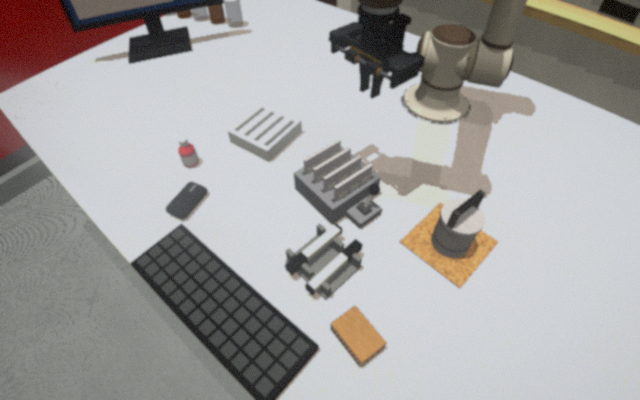

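Request:
play_rows --commands "1 10 40 0 0 0 0; 1 25 80 0 0 0 0; 1 50 104.5 0 0 0 0; 1 50 104.5 0 0 0 0; 1 50 104.5 -40 0 0 0; 1 50 104.5 -80 0 0 0; 1 50 104.5 -120 0 0 0; 1 50 104.5 -150 0 0 0; 1 50 104.5 -169 0 0 0; 1 50 104.5 -171 0 0 0"

```text
time_s: 61.4
ee_pos: [0.4391, 0.0973, 0.0652]
orientation: [179.8, 0.3, -10.0]
contact_force: [0.5, -1.2, 0.2]
gripper_width: 0.0002
```

```bash
python3 -c "
from h import *
i=manip.get_image('side'); s=manip.sense(); print(s['ee_pos'],s['contact_force'])
zoom(i,290,180,130,110,6,'s6')"
```

```text
[0.44023535 0.09791605 0.06639413] [ 0.77513096 -0.51222002 -0.37538264]
```

View pics/s6.png

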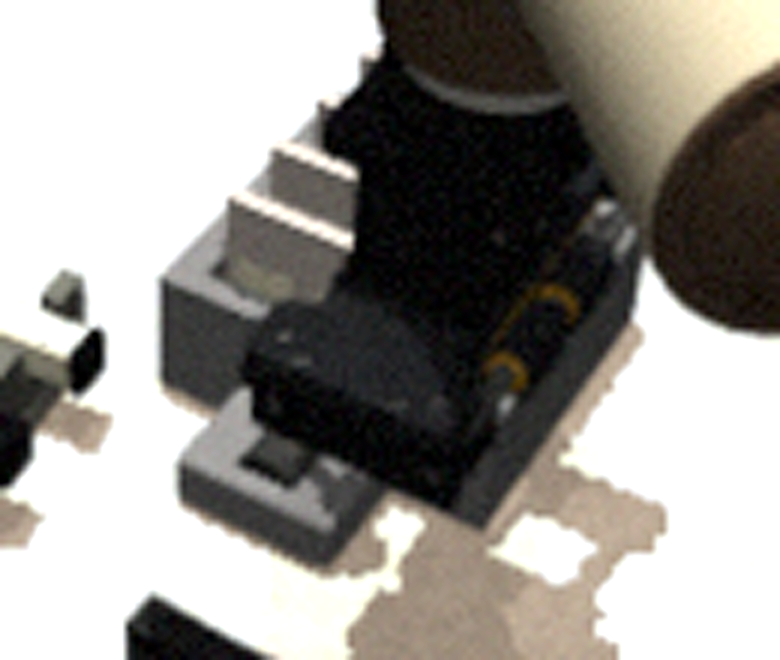

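Request:
play_rows --commands "1 8 -1.4 0 0 0 0; 1 16 -2.8 0 0 0 0; 1 24 -4.2 0 0 0 0; 1 32 -5.6 0 0 0 0; 1 40 -7 0 0 0 0; 1 48 -8.4 0 0 0 0; 1 56 -9.8 0 0 0 0; 1 63 -11 0 0 0 0; 1 68 -12 0 0 0 0; 1 71 -12.5 0 0 0 0"

```text
time_s: 62.45
ee_pos: [0.5121, 0.0859, 0.0669]
orientation: [180.0, 0.1, -10.0]
contact_force: [-0.9, 0.4, -1.3]
gripper_width: 0.0006
```

Request:
play_rows --commands "1 1 0 0 0 0 0; 1 2 0 0 0 0 0; 1 3 -0.5 0 0 0 0; 1 4 -0.7 0 0 0 0; 1 4 -0.7 0 0 0 0; 1 4 -0.7 0 0 0 0; 1 4 -0.7 0 0 0 0; 1 4 -0.7 0 0 0 0; 1 4 -0.7 0 0 0 0; 1 4 -0.7 0 0 0 0"

```text
time_s: 63.45
ee_pos: [0.5144, 0.0856, 0.067]
orientation: [180.0, 0.2, -9.9]
contact_force: [-5.4, 2.8, 0.3]
gripper_width: 0.0002
```

Request:
play_rows --commands "1 1 0 0 0 0 0; 1 2 -0.3 0 0 0 0; 1 2 -0.3 0 0 0 0; 1 2 -0.3 0 0 0 0; 1 2 -0.3 0 0 0 0; 1 2 -0.3 0 0 0 0; 1 2 -0.3 0 0 0 0; 1 2 -0.3 0 0 0 0; 1 2 -0.3 0 0 0 0; 1 2 -0.3 0 0 0 0"

```text
time_s: 64.45
ee_pos: [0.5146, 0.0854, 0.0669]
orientation: [179.9, 0.4, -10.0]
contact_force: [-10.4, 6.6, 4.2]
gripper_width: 0.0002
```

Request:
play_rows --commands "1 -10 2 0 0 0 0; 1 -30 5 0 0 0 0; 1 -50 9 20 0 0 0; 1 -60 10 60 0 0 0; 1 -70 10 100 0 0 0; 1 -90 -20 140 0 0 0; 1 -110 -60 170 0 0 0; 1 -120 -92 171 0 0 0; 1 -120 -92 171 0 0 0; 1 -120 -92 171 0 0 0"

```text
time_s: 65.45
ee_pos: [0.3983, -0.0073, 0.2392]
orientation: [-179.9, -0.2, -10.0]
contact_force: [-0.0, -0.7, -0.1]
gripper_width: 0.0005
```

```bash
python3 -c "
from h import *
W,im=wr('w13'); zoom(im,170,0,200,150,4,'w13c')
for n in ('scene','side'): i=manip.get_image(n); cv2.imwrite('pics/e_'+n+'.png',cv2.convertScaleAbs(i,alpha=1.4))
zoom(i,220,150,200,150,4,'s7')
D=cams('side')
p=np.array([.49,-.0089]);a=np.radians(-9.94);u=np.array([np.cos(a),np.sin(a)]);v=np.array([-u[1],u[0]])
print((proj(D,[*(p+.029*u+.098*v),.075])-[220,150])*4)
print((proj(W,[*(p+.029*u+.098*v),.075])-[170,0])*4, (proj(W,[*(p+.022*u+.098*v),.077])-[170,0])*4)
"
```

```text
[ 0.3983 -0.0073  0.2392] [-179.9   -0.2  -10. ] 0.0004500380692505697 [-0.  -0.7 -0.1]
[[430.43807409 339.73455457]]
[[178.09340948 263.50596719]] [[177.75567881 291.6923258 ]]
```

View pics/w13c.png

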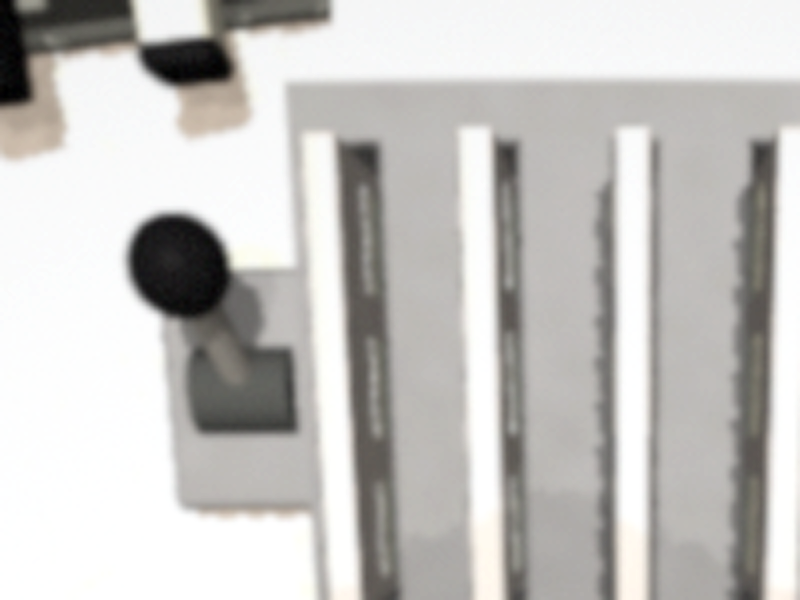

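View pics/e_side.png

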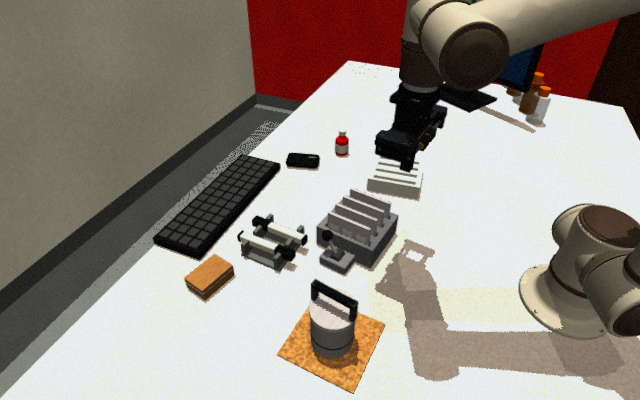

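View pics/s7.png

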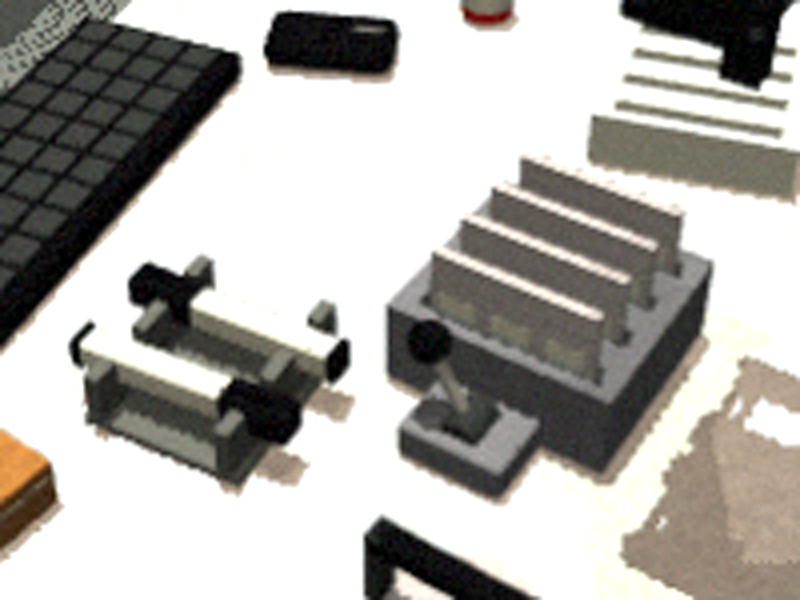

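View pics/e_scene.png

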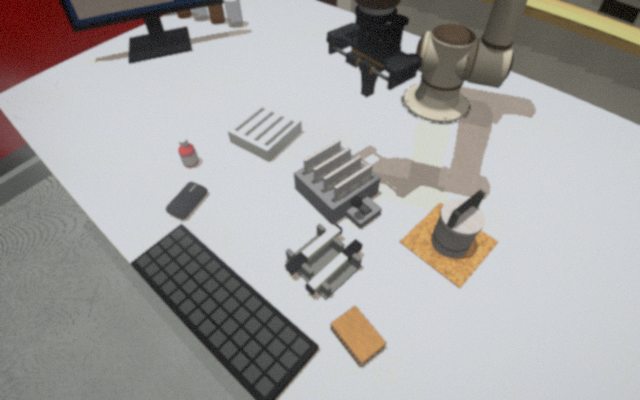

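```bash
python3 -c "
from h import *
W,im=ld('w7'); zoom(im,220,100,110,70,7,'w7f')
p=np.array([.6675,.0998]);a=np.radians(-4.9);u=np.array([np.cos(a),np.sin(a)]);v=np.array([-u[1],u[0]])
for e in ((297.5,160),(245,159)):
  for z in (.046,.035):
    q=atz(W,e,z)[:2]-p;print((q@u*1000).round(1),(q@v*1000).round(1))
"
```

```text
-72.7 -27.2
-74.6 -26.2
-71.6 26.5
-73.4 29.4
```

View pics/w7f.png

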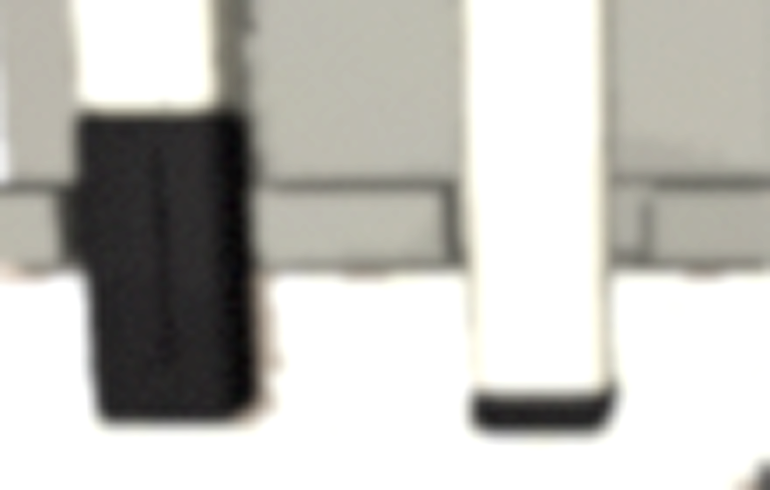

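Both markers are centred to within about 2 mm and sit in their notches, so I'm handing in.

```bash
python3 -c "
from h import *
print(manip.hand_in(), manip.sense()['time_s'])"
```

```text
the job is handed in; nothing more can be done
the job is handed in; nothing more can be done
```

The whole job was done in the order asked and handed in at about 65.6 s, well under the 210 s limit; no verdict was reported.

- **Canister:** It stands upright near the middle of the cork mat. My first grip missed because the fingers were still closing as I lifted. The canister didn't move, and the second try held.
- **Carriers:** All four were present, and each is in a dryer slot of its own. Each one met the slot floor at the same tool height. In the last pictures their tops are level and within about a pixel of the height expected when fully home.
- **Lever:** I pushed it to its stop only after the last carrier was in. The ball appears within a pixel of its "on" position.
- **Markers:** One lies in each lane, seated in the notches. Lengthwise they measured off centre by about 1 to 3 mm, which is partly measurement error.
- **Bystanders:** I didn't touch the dropper bottle, slide box or mouse, and they look unmoved in the last pictures. I also saw no sign of the canister or a marker being knocked aside.

No final check failed. The highest force I saw was about 15 N, read at the end of each move rather than throughout.

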